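Load the drill's tool tray in reverse order

ROBOT

A 6-joint arm with a two-finger parallel gripper is mounted at the origin on the work surface. World frame = base frame: x ahead of the robot, y to its left, z up, the work surface at z = 0. Lengths are in m, angles in degrees, forces in N, time in s.
With the tool pointing down it reaches from about 0.375 to 0.9 m from the base axis. Payload 3.1 kg.
Tool frame: the origin (TCP) lies at the very end of the fingers, on their centre line; the grasp point (between the pads) lies 19 mm behind it (bot.hold_point_z is the z of the grasp point in the tool frame, in m); z points along the fingers, y is the direction in which the jaws open and shut (so a half turn about z gives the same grasp; the last joint's range is limited). The gripper opens to 87 mm and grips with 3 to 60 N. Pads are 19 mm wide; open, the fingers measure 117 mm over their backs; the gripper's body (75 mm by 190 mm) begins 51 mm behind the grasp point.
Start: joints at [-85.457, 30.224, 82.088, -0, 67.689, -10.227], TCP at [0.159, -0.604, 0.223] pointing down, gripper open.
Joint ranges: [-176.69, 176.69], [-43.24, 126.21], [12.49, 139.97], [-82, 262], [0, 151.66], [-163.58, 163.58]. Speed limits (degrees/s): [159.86, 159.86, 180, 180, 180, 180].

INTERFACE

Orientations are given as a 3x3 rotation matrix whose columns are the frame's x, y, z axes.
In Python, from rig import bot gives the robot as it stands.
- The arm moves only by the tool servo_tool, never from a script. Its argument "increments" is a list of rows, each a list of 3 entries, a list of its own where there are three numbers: the closure, from 0 (fully open) to 1 (shut), then the shift along the tool's x, y, z in mm, then the turn about the tool's z in degrees. In form: [[claw, [x, y, z], turn], ...]. A call has 1 to 5 rows; each row shifts and turns the commanded pose from where the row before left it, along the tool's axes as they then stand; what a row does not reach is not made up. A row lasts 1/8 s, in which the tool goes at most 62.5 mm and 10.7 degrees, less where a joint would pass 70% of its speed; a pose out of reach is approached as far as the arm can. A call with a gripper value outside its range is refused whole. The fingers move at their own pace and stop on an object; the grip force is fixed at half the most. Time passes only in rows, so rows that do not move let the fingers close. It gives the time, the measured TCP pose, the force and the opening at its end, in the units of the state.
- bot.read_state(): the state, without advancing time (a new reading comes with each control period).
- bot.capture(name): name is "scene" or "top" or "wrist"; returns (picture, depth): 420x560x3 uint8, blue, green, red; 420x560 float32, m along the optical axis (not along the pixel's ray), 0 where there is no reading.
- bot.camera_info(name): a dict with "K" (3x3 intrinsics, pixels), "R" (3x3) and "t" (3): a world point X has camera coordinates R X + t; the wrist camera has in their place "mount" (4x4, takes a point from camera to tool coordinates, whose origin is the TCP and whose axes are the flange's). Camera axes: x right, y down, z forward; pixel columns grow to the right and rows downward; lengths in m; the calibration is good to about 2 mm. A picture is of the moment at which its call begins: read the wrist's pose just before it. camera_info takes no time and is no camera call.
- bot.hand_in(): hands the job in, once; it reports no verdict.
Trained networks look in the newest picture that a camera, given by its name, has taken for a name from the list of things; names that differ only in an ending like _2 or _b are one class to them, and where a whole thing is asked for, a point or a joint stands for the part that bears it (a point fixed in the world has none). Each returns a list of dicts, best first, with "p" (0 to 1); they miss things now and then, are a little off and sometimes report something else, mostly with a low value. They report only what shows in the picture. A call takes as long as a camera call.
- bot.find_in(camera, thing): "bbox" ([left, top, right, bottom] in pixels, round what is visible of it).
- bot.trace(camera, thing): "region" (420x560 bool, what is visible of it) and "bbox" ([left, top, right, bottom] in pixels, round what is visible of it).
The state is a dict: "time_s": time; "joint_positions": joint angles; "qvel": joint speeds; "tau": joint torques, N m; "position": TCP position; "tcp_rot": TCP orientation; "force": force on the tool from outside, world axes, zero at the start; "moment": the same for the moment, N m; "opening": opening from 0.0 (shut) to 1.0 (fully open).
Only numpy, scipy, OpenCV 4.12 (cv2) and the standard library are available. Lean on these libraries where they do the work, as an engineer would, in place of code of your own. Each camera call takes 0.05 s, during which the arm holds its last target.

TASK

The four drill tools stand in a row on the wooden set-up rack; move them all to the metal tool tray, one to a compartment, in the reverse order: the tool that stood furthest left on the rack goes into the tray's rightmost compartment, the next into the one beside it, and so on, left and right being the robot's own. Leave every tool standing upright, flat on its compartment's floor and let go, and do not let any of them fall over on the way.

Things in the scene. Friction and masses are not known exactly. Their poses are not given: they have to be found in the camera images.
- holesaw_center (a point): Hole saw: steel tool, 68 mm tall: a plain round cup of 40 mm outside diameter, open at the top (3 mm wall), from 14 mm up to the top; grip it 40 mm wide. It stands upright and loose on a round foot 44 mm in diameter and 14 mm high; 0.1 to 0.21 kg. This point is on its axis, half-way up (34 mm above its underside); its z axis points up.
- countersink_center (a point): Countersink: steel tool, 70 mm tall: a 28 mm diameter cylinder from 14 to 46 mm above its underside, then a smooth cone to a point; grip the cylinder. It stands upright and loose on a round foot 44 mm in diameter and 14 mm high; 0.1 to 0.21 kg. This point is on its axis, half-way up (35 mm above its underside); its z axis points up.
- ballburr_center (a point): Ball burr: steel tool, 74 mm tall: an 18 mm diameter stem from 14 to 50 mm above its underside, carrying a 30 mm ball; grip the stem. It stands upright and loose on a round foot 44 mm in diameter and 14 mm high; 0.1 to 0.21 kg. This point is on its axis, half-way up (37 mm above its underside); its z axis points up.
- flycutter_center (a point): Fly cutter: steel tool, 68 mm tall: a 20 mm diameter stem from 14 to 54 mm above its underside, carrying a level cross bar 48 x 14 x 14 mm (T shape; the bar may point any way); grip the stem. It stands upright and loose on a round foot 44 mm in diameter and 14 mm high; 0.1 to 0.21 kg. This point is on its axis, half-way up (34 mm above its underside); its z axis points up.
- seat_holesaw: The seat in which the hole saw stands at the start: a square wooden tray 62 x 62 mm, fixed on the set-up rack, one of four alike; the four tools' seats are in a different order at every start. Floor 4 mm thick, walls 4 mm thick and 12 mm high, measured from its origin at the centre of its underside; axes parallel to the rack's.
- seat_countersink: The seat in which the countersink stands at the start: a square wooden tray 62 x 62 mm, fixed on the set-up rack, one of four alike; the four tools' seats are in a different order at every start. Floor 4 mm thick, walls 4 mm thick and 12 mm high, measured from its origin at the centre of its underside; axes parallel to the rack's.
- seat_ballburr: The seat in which the ball burr stands at the start: a square wooden tray 62 x 62 mm, fixed on the set-up rack, one of four alike; the four tools' seats are in a different order at every start. Floor 4 mm thick, walls 4 mm thick and 12 mm high, measured from its origin at the centre of its underside; axes parallel to the rack's.
- seat_flycutter: The seat in which the fly cutter stands at the start: a square wooden tray 62 x 62 mm, fixed on the set-up rack, one of four alike; the four tools' seats are in a different order at every start. Floor 4 mm thick, walls 4 mm thick and 12 mm high, measured from its origin at the centre of its underside; axes parallel to the rack's.
- setup_rack: The wooden set-up rack: a fixed board 80 x 282 mm, 6 mm thick, carrying the four seats in one row. Origin at the centre of its underside on the table; its y axis runs along the row towards the robot's left, z up. Seat centres lie at y = -96, -32, +32 and +96 mm, x = 0, their undersides at z = 6 mm.
- tool_tray: The drill's tool tray: a fixed bare-metal tray 67 x 259 mm with four equal compartments in one row, empty at the start. Origin at the centre of its underside on the table; its y axis runs along the row towards the robot's left, z up. Compartment centres lie at y = -96, -32, +32 and +96 mm, x = 0; each is 61 x 61 mm inside, floor at z = 4 mm, walls 3 mm thick with their tops at z = 14 mm.

How it is judged:
By the outcome, as a careful person would: the job done as asked, in the order asked, and still so for the second after the job is handed in, with the robot touching nothing.
It also fails if it takes over 118 s, if anything falls off the work surface, if the arm or the gripper's body presses on something with over 40 N, if the wrist force passes 120 N, or if a joint passes its speed limit or range.

## Working session

There is one attempt and no reset: what is moved stays moved. The work goes in short steps, Python scripts to look and compute and a tool call to move; the robot and the scene stay as the last step left them, time stands still between calls to the robot, and variables do not carry over. Pictures are saved under pics/ and viewed, and the job is handed in when it is done.

Besides the shell and the picture viewer there is one more tool, called after ">>>" by a JSON object that holds its "fn" and its "kwargs", one argument or row to a line. servo_tool: Moves the arm, as the interface text tells. Its arguments: {"type":"object","properties":{"increments":{"type":"array","items":{"type":"array"}}},"required":["increments"]}

```bash
mkdir -p pics; ls; python3 - <<'E'
from rig import bot
import cv2,numpy as np
s=bot.read_state()
for k in s: print(k,np.round(s[k],3).tolist())
for n in ("scene","top"):
    p,d=bot.capture(n); cv2.imwrite(f"pics/{n}0.png",p); np.save(f"pics/{n}0.npy",d)
    i=bot.camera_info(n); print({k:np.round(v,3).tolist() for k,v in i.items()})
    for t in ["holesaw_center","countersink_center","ballburr_center","flycutter_center","setup_rack","tool_tray"]:
        print(n,t,[(np.round(r["bbox"]).tolist(),round(r["p"],2)) for r in bot.find_in(n,t)[:3]])
print(bot.camera_info("wrist"))
E
```

```text
pics
time_s 0.0
joint_positions [-85.458, 30.28, 82.157, -0.001, 67.688, -10.228]
qvel [0.017, -0.11, 0.004, 0.025, -0.054, 0.048]
tau [-0.001, -44.004, -17.659, 0.063, 0.058, -0.0]
position [0.159, -0.604, 0.222]
tcp_rot [[0.967, 0.255, -0.0], [0.255, -0.967, 0.002], [0.0, -0.002, -1.0]]
force [0.782, -0.681, 0.274]
moment [-0.028, -0.004, 0.051]
opening 1.001
{'K': [[536.639, 0.0, 279.723], [0.0, 536.639, 209.418], [0.0, 0.0, 1.0]], 'R': [[0.687, 0.726, -0.002], [0.371, -0.354, -0.859], [-0.625, 0.589, -0.513]], 't': [-0.336, -0.127, 1.436]}
scene holesaw_center [([221.0, 221.0, 244.0, 260.0], 0.59)]
scene countersink_center [([158.0, 280.0, 185.0, 320.0], 0.73)]
scene ballburr_center [([202.0, 235.0, 225.0, 274.0], 0.96)]
scene flycutter_center [([174.0, 255.0, 209.0, 299.0], 0.59)]
scene setup_rack [([134.0, 248.0, 265.0, 342.0], 0.61)]
scene tool_tray [([290.0, 192.0, 397.0, 239.0], 0.65), ([176.0, 257.0, 207.0, 301.0], 0.33)]
{'K': [[397.308, 0.0, 281.646], [0.0, 397.308, 213.998], [0.0, 0.0, 1.0]], 'R': [[0.109, -0.994, 0.004], [-0.968, -0.107, -0.225], [0.224, 0.021, -0.974]]
[... 263 characters left out ...]
nter [([397.0, 217.0, 429.0, 244.0], 0.59)]
top setup_rack [([315.0, 205.0, 461.0, 267.0], 0.62), ([420.0, 208.0, 458.0, 245.0], 0.27)]
top tool_tray [([130.0, 179.0, 268.0, 244.0], 0.98)]
{'K': array([[290.95254378,   0.        , 278.9757877 ],
       [  0.        , 290.95254378, 209.61807553],
       [  0.        ,   0.        ,   1.        ]]), 'mount': array([[ 1.36946882e-04, -9.60677368e-01, -2.77667023e-01,
         7.52981400e-02],
       [ 9.99999764e-01, -5.52168453e-05,  6.84245544e-04,
        -8.32426811e-04],
       [-6.72671105e-04, -2.77667051e-01,  9.60677134e-01,
        -1.62540333e-01],
       [ 0.00000000e+00,  0.00000000e+00,  0.00000000e+00,
         1.00000000e+00]])}
```

View pics/top0.png

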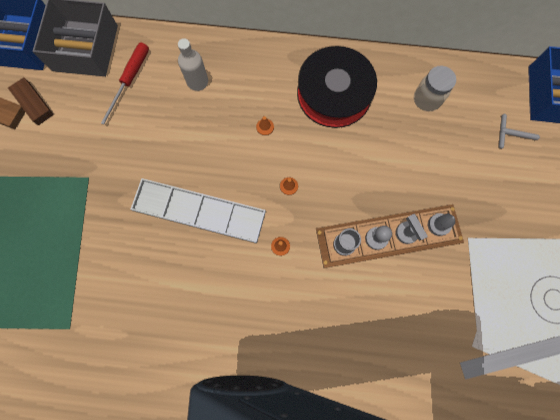

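View pics/scene0.png

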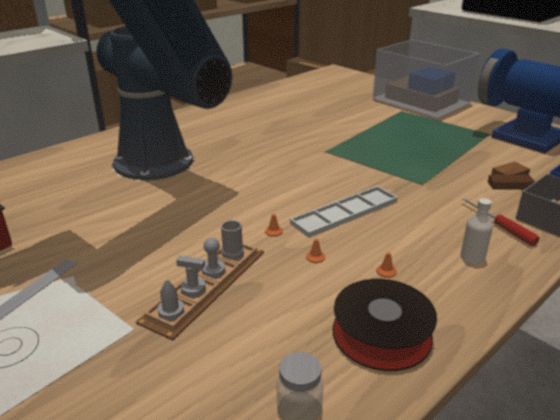

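The top view has the robot's left at the picture's left. The rack is at (390,236), with hole saw, ball burr, fly cutter and countersink from left to right. The empty tray is at (198,211), and three small orange cones stand between them. Next I'll measure the rack, tray, tools and cones.

```bash
cat > h.py <<'E'
import numpy as np,cv2
from rig import bot
def cloud(n,d):
    i=bot.camera_info(n);K=np.array(i["K"]);v,u=np.indices(d.shape)
    P=np.stack([(u-K[0,2])/K[0,0]*d,(v-K[1,2])/K[1,1]*d,d],-1)
    W=(P-np.array(i["t"]).ravel())@np.array(i["R"])
    W[d==0]=np.nan
    return W
def ray_at_z(n,uv,z):
    i=bot.camera_info(n);K=np.array(i["K"]);R=np.array(i["R"]);t=np.array(i["t"]).ravel()
    c=-R.T@t; out=[]
    for u,v in np.atleast_2d(uv):
        r=R.T@np.linalg.inv(K)@[u,v,1]; out.append(c+r*(z-c[2])/r[2])
    return np.array(out)
E
python3 - <<'E'
from h import *
T=["holesaw_center","ballburr_center","flycutter_center","countersink_center"]
for n in ("top","scene"):
    p,d=bot.capture(n); W=cloud(n,d)
    print(n,"table z",np.nanmedian(W[260:320,100:230,2]))
    for t in T+["tool_tray","setup_rack"]:
        r=bot.trace(n,t)
        for k in r[:2]:
            m=k["region"]&np.isfinite(W[...,2]); q=W[m]
            print(t,round(k["p"],2),np.round(k["bbox"]),m.sum(),"med",np.round(np.median(q,0),4),"z5-95",np.round(np.percentile(q[:,2],[2,98]),3))
            if t in T:
                for lo,hi in((.012,.03),(.03,.055),(.055,.1)):
                    s=q[(q[:,2]>lo)&(q[:,2]<hi)]
                    if len(s)>5: print("   ",lo,len(s),np.round(s.min(0),3),np.round(s.max(0),3))
            else:
                g=q[(q[:,2]>-.01)&(q[:,2]<.03)]
                # outline at assumed height 
                c,_=cv2.findContours(k["region"].astype(np.uint8),0,2); c=max(c,key=cv2.contourArea)[:,0]
                X=ray_at_z(n,c,.012)[:,:2]
                print("   rect contour",cv2.minAreaRect((X*1000).astype(np.float32)),"rect cloud",cv2.minAreaRect((g[:,:2]*1000).astype(np.float32)))
p,d=bot.capture("top")
W=cloud("top",d)
for (u,v) in((265,122),(289,182),(281,242)):
    q=W[v-12:v+12,u-10:u+10].reshape(-1,3);q=q[q[:,2]>.01];print("cone",np.round(np.nanmedian(q,0),3),np.nanmax(q[:,2]))
cv2.imwrite("pics/crop1.png",cv2.resize(p[160:280,110:470],(800,267),interpolation=cv2.INTER_CUBIC)) 
E
```

```text
top table z 0.000552699349193573
holesaw_center 0.89 [333. 230. 361. 253.] 537 med [ 0.4882 -0.1229  0.0413] z5-95 [0.017 0.08 ]
    0.012 64 [ 0.466 -0.135  0.013] [ 0.501 -0.102  0.03 ]
    0.03 262 [ 0.468 -0.141  0.03 ] [ 0.505 -0.104  0.055]
    0.055 208 [ 0.468 -0.143  0.055] [ 0.507 -0.104  0.081]
ballburr_center 0.64 [363. 226. 392. 251.] 472 med [ 0.5008 -0.1794  0.0269] z5-95 [0.017 0.085]
    0.012 243 [ 0.485 -0.206  0.013] [ 0.526 -0.163  0.03 ]
    0.03 21 [ 0.497 -0.187  0.03 ] [ 0.51  -0.176  0.046]
    0.055 205 [ 0.492 -0.197  0.065] [ 0.518 -0.17   0.086]
flycutter_center 0.67 [398. 214. 427. 244.] 594 med [ 0.5192 -0.2382  0.0528] z5-95 [0.017 0.08 ]
    0.012 248 [ 0.503 -0.273  0.013] [ 0.552 -0.222  0.029]
    0.03 50 [ 0.515 -0.246  0.03 ] [ 0.531 -0.233  0.055]
    0.055 293 [ 0.501 -0.259  0.055] [ 0.545 -0.226  0.082]
countersink_center 0.65 [429. 212. 455. 236.] 485 med [ 0.5416 -0.2978  0.0345] z5-95 [0.014 0.078]
    0.012 225 [ 0.525 -0.326  0.013] [ 0.568 -0.284  0.029]
    0.03 88 [ 0.533 -0.319  0.03 ] [ 0.559 -0.291  0.055]
    0.055 169 [ 0.534 -0
[... 2369 characters left out ...]
]
   rect contour ((523.1784057617188, -241.42056274414062), (72.05573272705078, 67.54187774658203), 15.377861022949219) rect cloud ((526.6397094726562, -245.45889282226562), (63.69926452636719, 63.20386505126953), 16.9107608795166)
setup_rack 0.93 [132. 246. 262. 340.] 1113 med [ 0.5567 -0.2855  0.0068] z5-95 [0.001 0.009]
   rect contour ((525.2977294921875, -219.42694091796875), (82.96080017089844, 282.9857177734375), 16.24647331237793) rect cloud ((519.4737548828125, -214.20875549316406), (80.89258575439453, 283.60711669921875), 15.634475708007812)
cone [0.716 0.06  0.023] 0.046428221585468304
cone [ 0.593 -0.003  0.024] 0.04541901014847427
cone [ 0.469 -0.     0.023] 0.04600482588647968
```

```bash
cat > plan.py <<'E'
import sys,numpy as np
from rig import bot
# usage: plan.py claw x y z heading step_mm  (m, deg) ; trapezoid ramp
def plan(claw,tgt,head,step=45,start=None):
    s=bot.read_state(); p=np.array(s["position"]); R=np.array(s["tcp_rot"])
    h=np.degrees(np.arctan2(R[1,0],R[0,0]))
    d=(np.array(tgt)-p)*1000; dh=(head-h+180)%360-180
    n=int(max(1,np.ceil(np.linalg.norm(d)/step),np.ceil(abs(dh)/10)))
    w=np.ones(n)
    if n>=4: n+=1; w=np.ones(n); w[0]=w[-1]=.5
    w/=w.sum(); rows=[];hh=h
    for k in w:
        c,sn=np.cos(np.radians(hh)),np.sin(np.radians(hh)); e=d*k
        rows.append([claw,[round(e[0]*c+e[1]*sn),round(e[0]*sn-e[1]*c),round(-e[2])],round(-dh*k,1)])
        hh+=dh*k
    print("from",p.round(4),"h",round(h,1),"open",round(float(s["opening"]),3),"t",round(s["time_s"],2),"F",np.round(s["force"],1))
    for i in range(0,n,5): print(rows[i:i+5])
if __name__=="__main__":
    a=list(map(float,sys.argv[1:])); plan(a[0],a[1:4],a[4],*(a[5:6]))
E
python3 plan.py 0 0.515 -0.213 0.17 106.2 60
```

```text
from [ 0.1594 -0.6043  0.2226] h 14.8 open 1.002 t 1.45 F [ 0.4 -0.6 -0.6]
[[0.0, [22, -14, 3], np.float64(-4.6)], [0.0, [47, -25, 5], np.float64(-9.1)], [0.0, [50, -17, 5], np.float64(-9.1)], [0.0, [52, -9, 5], np.float64(-9.1)], [0.0, [53, -1, 5], np.float64(-9.1)]]
[[0.0, [52, 8, 5], np.float64(-9.1)], [0.0, [50, 16, 5], np.float64(-9.1)], [0.0, [47, 24, 5], np.float64(-9.1)], [0.0, [43, 31, 5], np.float64(-9.1)], [0.0, [38, 37, 5], np.float64(-9.1)]]
[[0.0, [16, 21, 3], np.float64(-4.6)]]
```

>>> {"fn": "servo_tool", "kwargs": {
  "increments": [
    [0,[22,-14,3],-4.6],
    [0,[47,-25,5],-9.1],
    [0,[50,-17,5],-9.1],
    [0,[52,-9,5],-9.1],
    [0,[53,-1,5],-9.1]
  ]
}}

```text
time_s: 2.08
position: [0.3214, -0.4281, 0.1996]
tcp_rot: [[0.559, 0.829, 0.0], [0.829, -0.559, -0.001], [-0.0, 0.001, -1.0]]
force: [0.8, -0.8, -0.4]
opening: 0.999
```

>>> {"fn": "servo_tool", "kwargs": {
  "increments": [
    [0,[52,8,5],-9.1],
    [0,[50,16,5],-9.1],
    [0,[47,24,5],-9.1],
    [0,[43,31,5],-9.1],
    [0,[38,37,5],-9.1]
  ]
}}

```text
time_s: 2.7
position: [0.5008, -0.2342, 0.1746]
tcp_rot: [[-0.201, 0.98, 0.001], [0.98, 0.201, -0.001], [-0.001, 0.001, -1.0]]
force: [1.4, -0.3, 0.1]
opening: 1.001
```

>>> {"fn": "servo_tool", "kwargs": {
  "increments": [
    [0,[16,21,3],-4.6],
    [0,[0,0,0],0],
    [0,[0,0,0],0]
  ]
}}

```text
time_s: 3.08
position: [0.5165, -0.216, 0.1716]
tcp_rot: [[-0.273, 0.962, -0.0], [0.962, 0.273, -0.0], [-0.0, -0.0, -1.0]]
force: [-0.7, -0.6, -0.4]
opening: 0.998
```

```bash
cat >> h.py <<'E'
def wcloud(s,d):
    i=bot.camera_info("wrist");K=np.array(i["K"]);M=np.array(i["mount"]);v,u=np.indices(d.shape)
    P=np.stack([(u-K[0,2])/K[0,0]*d,(v-K[1,2])/K[1,1]*d,d],-1)
    W=(P@M[:3,:3].T+M[:3,3])@np.array(s["tcp_rot"]).T+np.array(s["position"])
    W[d==0]=np.nan
    return W
E
python3 - <<'E'
from h import *
s=bot.read_state();p,d=bot.capture("wrist");W=wcloud(s,d);cv2.imwrite("pics/w1.png",p);np.save("pics/w1.npy",W)
R=np.array(s["tcp_rot"]);print(np.round(s["position"],4),np.degrees(np.arctan2(R[1,0],R[0,0])),s["time_s"])
for t in ["holesaw_center","ballburr_center","flycutter_center","countersink_center"]:
    for k in bot.trace("wrist",t)[:2]:
        q=W[k["region"]&np.isfinite(W[...,2])]
        print(t,round(k["p"],2),k["bbox"])
        for lo,hi in((.021,.027),(.03,.055),(.065,.1)):
            z=q[(q[:,2]>lo)&(q[:,2]<hi)]
            if len(z)>8: 
                (cx,cy),r=cv2.minEnclosingCircle((z[:,:2]*1000).astype(np.float32)); print("  ",lo,len(z),"circ",round(cx,1),round(cy,1),round(r,1),"ztop",z[:,2].max().round(3))
        if t[0]=="f":
            z=q[q[:,2]>.07][:,:2]; print(cv2.minAreaRect((z*1000).astype(np.float32)))
k=bot.trace("wrist","setup_rack")
for k in k[:1]:
    q=W[k["region"]&np.isfinite(W[...,2])];print(k["p"],cv2.minAreaRect((q[q[:,2]>.003][:,:2]*1000).astype(np.float32)))
E
```

```text
[ 0.5165 -0.216   0.1716] 105.81933033992759 3.075
holesaw_center 0.78 [249.3, 74.8, 298.2, 125.1]
   0.021 67 circ 490.2 -134.1 18.6 ztop 0.026
   0.03 1150 circ 486.0 -124.9 18.4 ztop 0.055
   0.065 660 circ 485.5 -123.6 19.8 ztop 0.08
ballburr_center 0.69 [257.3, 149.1, 298.9, 187.1]
   0.021 504 circ 503.5 -184.5 21.5 ztop 0.027
   0.065 810 circ 503.8 -184.7 14.9 ztop 0.086
flycutter_center 0.66 [250.5, 201.4, 306.7, 255.2]
   0.021 596 circ 521.4 -242.7 21.7 ztop 0.027
   0.03 129 circ 520.8 -241.1 9.6 ztop 0.055
   0.065 921 circ 521.7 -242.8 24.5 ztop 0.081
((521.7735595703125, -243.27908325195312), (48.11338424682617, 14.660172462463379), 32.678810119628906)
countersink_center 0.94 [262.7, 258.2, 301.3, 306.6]
   0.021 318 circ 541.8 -299.5 20.3 ztop 0.027
   0.03 86 circ 541.9 -297.9 11.0 ztop 0.043
   0.065 9 circ 544.5 -304.9 1.6 ztop 0.082
0.59 ((509.8333740234375, -195.1800079345703), (80.2148666381836, 246.2698516845703), 16.424314498901367)
```

View pics/w1.png

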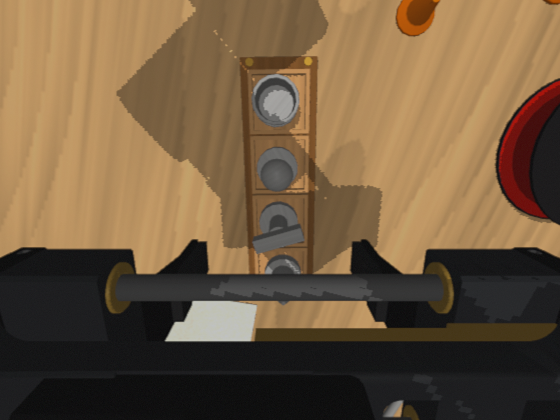

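The wrist view shows hole saw (274,99), ball burr (278,168), fly cutter (278,230) and countersink (283,270). The fitted radii of 20, 15 and 22 mm match the given sizes. The fly cutter's bar heads about 33°, so its jaws must go across that, and I'll take it last. Starting with the hole saw.

```bash
sed -i 's/round(-dh\*k,1)/float(round(-dh*k,1))/' plan.py; python3 plan.py 0 0.4855 -0.1237 0.105 106.0 50
```

```text
from [ 0.5165 -0.2163  0.1717] h 105.8 open 1.002 t 3.38 F [ 0.7 -0.7 -0.4]
[[0.0, [33, -2, 22], -0.1], [0.0, [33, -2, 22], -0.1], [0.0, [33, -1, 22], -0.1]]
```

>>> {"fn": "servo_tool", "kwargs": {
  "increments": [
    [0,[33,-2,22],0],
    [0,[33,-2,22],0],
    [0,[32,-1,22],0],
    [0,[0,0,0],0],
    [0,[0,0,0],0]
  ]
}}

```text
time_s: 4.0
position: [0.4866, -0.1239, 0.1062]
tcp_rot: [[-0.273, 0.962, 0.002], [0.962, 0.273, -0.002], [-0.002, 0.002, -1.0]]
force: [0.1, 0.2, -0.8]
opening: 1.002
```

```bash
python3 plan.py 0 0.4855 -0.1237 0.027 106.0 25
```

```text
from [ 0.4866 -0.1239  0.1062] h 105.9 open 1.002 t 4.0 F [ 0.1  0.2 -0.8]
[[0.0, [0, 0, 10], -0.0], [0.0, [0, 0, 20], -0.0], [0.0, [0, 0, 20], -0.0], [0.0, [0, 0, 20], -0.0], [0.0, [0, 0, 10], -0.0]]
```

>>> {"fn": "servo_tool", "kwargs": {
  "increments": [
    [0,[0,-1,15],0],
    [0,[0,0,20],0],
    [0,[0,0,20],0],
    [0,[0,0,15],0],
    [0,[0,0,8],0]
  ]
}}

```text
time_s: 4.62
position: [0.485, -0.1239, 0.0272]
tcp_rot: [[-0.273, 0.962, 0.001], [0.962, 0.273, -0.001], [-0.001, 0.001, -1.0]]
force: [-0.0, 0.0, 0.4]
opening: 0.994
```

>>> {"fn": "servo_tool", "kwargs": {
  "increments": [
    [1,[0,0,0],0],
    [1,[0,0,0],0],
    [1,[0,0,0],0],
    [1,[0,0,0],0],
    [1,[0,0,0],0]
  ]
}}

```text
time_s: 5.25
position: [0.4845, -0.1229, 0.0278]
tcp_rot: [[-0.274, 0.962, 0.0], [0.962, 0.274, -0.0], [-0.0, 0.0, -1.0]]
force: [-0.4, 0.3, -0.1]
opening: 0.516
```

>>> {"fn": "servo_tool", "kwargs": {
  "increments": [
    [1,[0,0,0],0],
    [1,[0,0,0],0],
    [1,[0,0,0],0]
  ]
}}

```text
time_s: 5.62
position: [0.4851, -0.1231, 0.0278]
tcp_rot: [[-0.273, 0.962, 0.002], [0.962, 0.273, -0.001], [-0.001, 0.001, -1.0]]
force: [2.2, 1.3, 2.0]
opening: 0.456
```

Gripped at 40 mm. Lifting now.

>>> {"fn": "servo_tool", "kwargs": {
  "increments": [
    [1,[0,0,-10],0],
    [1,[0,0,-25],0],
    [1,[0,0,-35],0],
    [1,[0,0,-35],0],
    [1,[0,0,-20],0]
  ]
}}

```text
time_s: 6.25
position: [0.4834, -0.1227, 0.1542]
tcp_rot: [[-0.274, 0.962, -0.001], [0.962, 0.274, -0.0], [0.0, -0.001, -1.0]]
force: [0.5, -0.1, -2.1]
opening: 0.457
```

```bash
python3 plan.py 1 0.513 0.077 0.15 81.5 40
```

```text
from [ 0.4834 -0.1227  0.1542] h 105.9 open 0.457 t 6.25 F [ 0.5 -0.1 -2.1]
[[1.0, [15, 7, 0], 2.0], [1.0, [31, 13, 1], 4.1], [1.0, [32, 11, 1], 4.1], [1.0, [33, 8, 1], 4.1], [1.0, [33, 6, 1], 4.1]]
[[1.0, [33, 4, 1], 4.1], [1.0, [17, 1, 0], 2.0]]
```

>>> {"fn": "servo_tool", "kwargs": {
  "increments": [
    [1,[15,7,0],2],
    [1,[31,13,1],4.1],
    [1,[32,11,1],4.1],
    [1,[33,8,1],4.1],
    [1,[33,6,1],4.1]
  ]
}}

```text
time_s: 6.88
position: [0.5056, 0.0279, 0.1484]
tcp_rot: [[0.046, 0.999, -0.004], [0.999, -0.046, 0.0], [-0.0, -0.004, -1.0]]
force: [-0.2, -0.3, -2.6]
opening: 0.454
```

>>> {"fn": "servo_tool", "kwargs": {
  "increments": [
    [1,[33,4,1],4.1],
    [1,[17,1,0],2],
    [1,[0,0,0],0],
    [1,[0,0,0],0]
  ]
}}

```text
time_s: 7.38
position: [0.5149, 0.0758, 0.1474]
tcp_rot: [[0.149, 0.989, -0.002], [0.989, -0.149, -0.0], [-0.001, -0.002, -1.0]]
force: [-0.0, -0.8, -1.8]
opening: 0.457
```

```bash
python3 - <<'E'
from h import *
s=bot.read_state();p,d=bot.capture("wrist");W=wcloud(s,d);cv2.imwrite("pics/w2.png",p);np.save("pics/w2.npy",W)
R=np.array(s["tcp_rot"]);print(np.round(s["position"],4),np.degrees(np.arctan2(R[1,0],R[0,0])),s["time_s"])
for k in bot.trace("wrist","tool_tray")[:2]:
    q=W[k["region"]&np.isfinite(W[...,2])];print(k["p"],k["bbox"])
    for lo,hi in((.002,.02),(.009,.02)):
        z=q[(q[:,2]>lo)&(q[:,2]<hi)];r=cv2.minAreaRect((z[:,:2]*1000).astype(np.float32));print(r,len(z));print(cv2.boxPoints(r).round())
E
```

```text
[0.5149 0.0758 0.1474] 81.4039075631263 7.375
0.94 [235.4, 0.0, 312.5, 231.7]
((520.0025024414062, 151.62086486816406), (220.84632873535156, 67.13639831542969), 81.54735565185547) 15321
[[471.  47.]
 [537.  37.]
 [569. 256.]
 [503. 266.]]
((519.7647705078125, 150.02110290527344), (217.6116485595703, 67.13639831542969), 81.54735565185547) 2528
[[471.  47.]
 [537.  37.]
 [569. 253.]
 [503. 263.]]
```

View pics/w2.png

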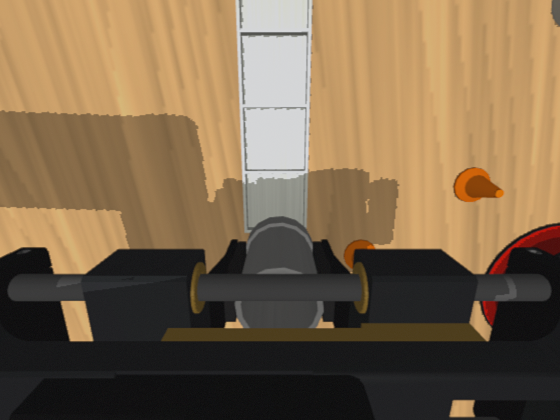

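```bash
python3 - <<'E'
import numpy as np
W=np.load("pics/w2.npy").reshape(-1,3);W=W[np.isfinite(W[:,2])]
a=np.radians(81.5);u=np.array([np.cos(a),np.sin(a)]);v=np.array([-u[1],u[0]])
q=(W[:,:2]-[.524,.170]);s=q@u*1000;t=q@v*1000
m=(abs(t)<22)&(W[:,2]>.010)&(W[:,2]<.018)&(abs(s)<150)
h,e=np.histogram(s[m],bins=np.arange(-140,110,2));print([(int(e[i]),int(h[i])) for i in range(len(h)) if h[i]>5])
m=(W[:,2]>.010)&(W[:,2]<.018)&(s>-80)&(s<80)&(abs(t)<45);h,e=np.histogram(t[m],bins=np.arange(-45,45,1));print([(int(e[i]),int(h[i])) for i in range(len(h)) if h[i]>15])
E
```

```text
[(-66, 43), (-64, 108), (-62, 20), (-2, 91), (0, 92), (62, 129), (64, 131)]
[(-33, 46), (-32, 183), (-31, 187), (-30, 210), (-29, 16), (-23, 17), (-22, 16), (-13, 17), (-4, 18), (-1, 18), (4, 16), (5, 16), (14, 17), (23, 17), (31, 148), (32, 187), (33, 187), (34, 140)]
```

Dividers at −64, 0 and +64 mm give the tray centre as (0.523, 0.170) with yaw −8.5°. Compartment 1 is at (0.509, 0.075). Lowering.

>>> {"fn": "servo_tool", "kwargs": {
  "increments": [
    [1,[0,-6,20],0],
    [1,[0,0,35],0],
    [1,[0,0,35],0],
    [1,[0,0,22],0],
    [1,[0,0,10],0]
  ]
}}

```text
time_s: 8.1
position: [0.5092, 0.0765, 0.0244]
tcp_rot: [[0.151, 0.989, -0.002], [0.989, -0.151, 0.0], [-0.0, -0.002, -1.0]]
force: [0.8, -0.3, -1.2]
opening: 0.458
```

>>> {"fn": "servo_tool", "kwargs": {
  "increments": [
    [1,[0,0,2],0],
    [1,[0,0,0],0]
  ]
}}

```text
time_s: 8.35
position: [0.5104, 0.0771, 0.0242]
tcp_rot: [[0.15, 0.989, 0.001], [0.989, -0.15, -0.0], [0.0, 0.001, -1.0]]
force: [0.7, -0.5, -1.6]
opening: 0.457
```

>>> {"fn": "servo_tool", "kwargs": {
  "increments": [
    [1,[0,0,1],0],
    [1,[0,0,1],0],
    [1,[0,0,0],0]
  ]
}}

```text
time_s: 8.72
position: [0.51, 0.0774, 0.0218]
tcp_rot: [[0.15, 0.989, 0.001], [0.989, -0.15, -0.0], [0.0, 0.001, -1.0]]
force: [-0.0, -0.3, -0.2]
opening: 0.458
```

>>> {"fn": "servo_tool", "kwargs": {
  "increments": [
    [1,[0,0,0.5],0],
    [1,[0,0,0],0],
    [0,[0,0,0],0],
    [0,[0,0,0],0],
    [0,[0,0,0],0]
  ]
}}

```text
time_s: 9.35
position: [0.5099, 0.0773, 0.0209]
tcp_rot: [[0.15, 0.989, -0.0], [0.989, -0.15, -0.0], [-0.0, -0.0, -1.0]]
force: [0.2, -0.0, 0.6]
opening: 0.714
```

>>> {"fn": "servo_tool", "kwargs": {
  "increments": [
    [0,[0,0,0],0],
    [0,[0,0,0],0],
    [0,[0,0,-20],0],
    [0,[0,0,-35],0],
    [0,[0,0,-50],0]
  ]
}}

```text
time_s: 9.98
position: [0.5088, 0.0773, 0.126]
tcp_rot: [[0.15, 0.989, -0.003], [0.989, -0.15, 0.0], [-0.0, -0.003, -1.0]]
force: [0.8, 0.4, -0.5]
opening: 1.0
```

```bash
python3 plan.py 0 0.5037 -0.1846 0.12 106 60
```

```text
from [0.5088 0.0773 0.126 ] h 81.4 open 1.0 t 9.97 F [ 0.8  0.4 -0.5]
[[0.0, [-26, 3, 1], -2.5], [0.0, [-52, 5, 1], -4.9], [0.0, [-52, 0, 1], -4.9], [0.0, [-52, -4, 1], -4.9], [0.0, [-52, -9, 1], -4.9]]
[[0.0, [-25, -7, 1], -2.5]]
```

>>> {"fn": "servo_tool", "kwargs": {
  "increments": [
    [0,[-26,3,1],-2.5],
    [0,[-52,5,1],-4.9],
    [0,[-52,0,1],-4.9],
    [0,[-52,-4,1],-4.9],
    [0,[-52,-9,1],-4.9]
  ]
}}

```text
time_s: 10.6
position: [0.5052, -0.1596, 0.1211]
tcp_rot: [[-0.236, 0.972, 0.0], [0.972, 0.236, 0.0], [-0.0, 0.0, -1.0]]
force: [1.1, 0.7, -0.1]
opening: 1.0
```

>>> {"fn": "servo_tool", "kwargs": {
  "increments": [
    [0,[-25,-7,1],-2.5],
    [0,[0,0,0],0],
    [0,[0,0,0],0],
    [0,[0,0,0],0]
  ]
}}

```text
time_s: 11.1
position: [0.5041, -0.1824, 0.12]
tcp_rot: [[-0.276, 0.961, -0.001], [0.961, 0.276, 0.001], [0.001, -0.001, -1.0]]
force: [0.1, 0.2, -0.3]
opening: 0.998
```

```bash
python3 plan.py 0 0.5037 -0.1846 0.027 106 25;python3 - <<'E'
from h import *
p,d=bot.capture("scene");cv2.imwrite("pics/s2.png",p)
p,d=bot.capture("wrist");cv2.imwrite("pics/w3.png",p)
p,d=bot.capture("top");cv2.imwrite("pics/t3.png",p)
E
```

```text
from [ 0.5041 -0.1824  0.12  ] h 106.0 open 0.998 t 11.1 F [ 0.1  0.2 -0.3]
[[0.0, [0, 0, 12], 0.0], [0.0, [0, 0, 23], 0.0], [0.0, [0, 0, 23], 0.0], [0.0, [0, 0, 23], 0.0], [0.0, [0, 0, 12], 0.0]]
```

View pics/s2.png

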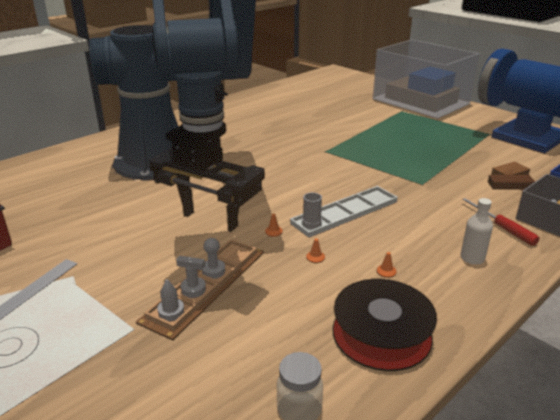

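View pics/w3.png

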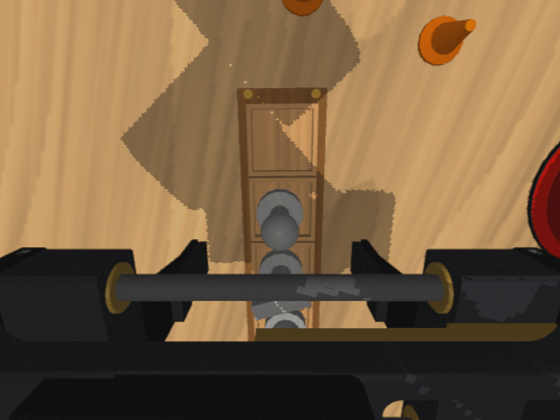

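The hole saw stands upright in the rightmost compartment at scene pixel (312,210). The wrist view shows its seat empty and the ball burr centred between the fingers at (280,225).

>>> {"fn": "servo_tool", "kwargs": {
  "increments": [
    [0,[-2,0,15],0],
    [0,[0,0,25],0],
    [0,[0,0,25],0],
    [0,[0,0,18],0],
    [0,[0,0,9],0]
  ]
}}

```text
time_s: 11.88
position: [0.5042, -0.1853, 0.0262]
tcp_rot: [[-0.275, 0.961, -0.002], [0.961, 0.275, 0.001], [0.002, -0.002, -1.0]]
force: [0.2, 0.2, -0.7]
opening: 0.993
```

>>> {"fn": "servo_tool", "kwargs": {
  "increments": [
    [1,[0,0,0],0],
    [1,[0,0,0],0],
    [1,[0,0,0],0],
    [1,[0,0,0],0],
    [1,[0,0,0],0]
  ]
}}

```text
time_s: 12.5
position: [0.5051, -0.1859, 0.0284]
tcp_rot: [[-0.275, 0.961, 0.001], [0.961, 0.275, -0.0], [-0.0, 0.0, -1.0]]
force: [-0.1, 0.2, -0.7]
opening: 0.513
```

>>> {"fn": "servo_tool", "kwargs": {
  "increments": [
    [1,[0,0,0],0],
    [1,[0,0,0],0],
    [1,[0,0,0],0],
    [1,[0,0,0],0],
    [1,[0,0,0],0]
  ]
}}

```text
time_s: 13.12
position: [0.5051, -0.1859, 0.0281]
tcp_rot: [[-0.275, 0.961, 0.0], [0.961, 0.275, -0.0], [-0.0, 0.0, -1.0]]
force: [0.3, -0.3, 1.7]
opening: 0.322
```

>>> {"fn": "servo_tool", "kwargs": {
  "increments": [
    [1,[0,0,0],0],
    [1,[0,0,0],0],
    [1,[0,0,0],0]
  ]
}}

```text
time_s: 13.5
position: [0.5051, -0.1859, 0.0281]
tcp_rot: [[-0.275, 0.961, 0.0], [0.961, 0.275, -0.0], [-0.0, 0.0, -1.0]]
force: [1.2, 0.7, 1.5]
opening: 0.327
```

```bash
python3 - <<'E'
from h import *
print(bot.read_state()["opening"])
p,d=bot.capture("scene");cv2.imwrite("pics/s3.png",cv2.resize(p[120:330,130:300],None,fx=3.4,fy=2.8,interpolation=2))
p,d=bot.capture("wrist");cv2.imwrite("pics/w4.png",p)
E
```

```text
0.3265461077663081
```

View pics/s3.png

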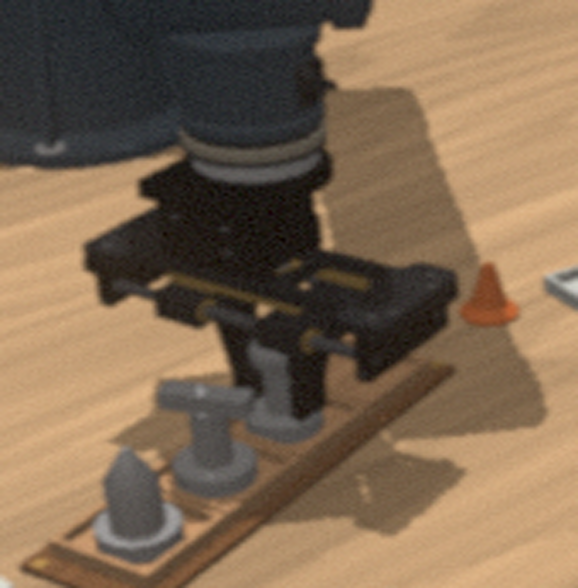

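View pics/w4.png

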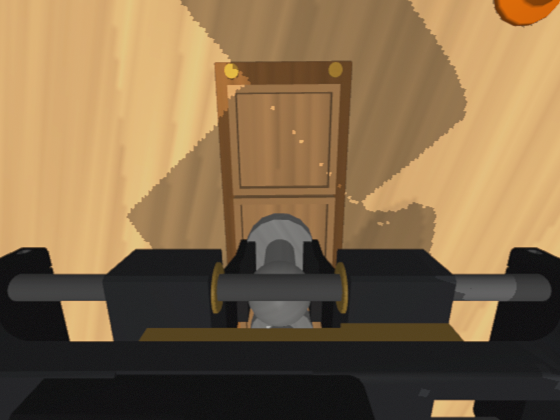

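The opening of 0.327 is 28 mm, so the fingers are on the ball's underside. They are too tall to fit between foot and ball. I'll re-grip with the pad centres level with the ball's equator, at TCP z ≈ 0.050.

>>> {"fn": "servo_tool", "kwargs": {
  "increments": [
    [0.5,[0,0,0],0],
    [0.5,[0,0,0],0],
    [0.5,[1,1,0],0],
    [0.5,[0,0,-11],0],
    [0.5,[0,0,-11],0]
  ]
}}

```text
time_s: 14.22
position: [0.5057, -0.1846, 0.0508]
tcp_rot: [[-0.275, 0.961, 0.0], [0.961, 0.275, -0.0], [-0.0, 0.0, -1.0]]
force: [-0.3, -1.0, 0.3]
opening: 0.495
```

>>> {"fn": "servo_tool", "kwargs": {
  "increments": [
    [0.5,[0,0,0],0],
    [1,[0,0,0],0],
    [1,[0,0,0],0],
    [1,[0,0,0],0],
    [1,[0,0,0],0]
  ]
}}

```text
time_s: 14.85
position: [0.5054, -0.1845, 0.0499]
tcp_rot: [[-0.275, 0.961, -0.001], [0.961, 0.275, 0.0], [0.0, -0.0, -1.0]]
force: [0.8, 0.3, 0.6]
opening: 0.324
```

>>> {"fn": "servo_tool", "kwargs": {
  "increments": [
    [1,[0,0,0],0],
    [1,[0,0,0],0],
    [1,[0,0,0],0],
    [1,[0,0,0],0]
  ]
}}

```text
time_s: 15.35
position: [0.5057, -0.1846, 0.05]
tcp_rot: [[-0.275, 0.961, 0.0], [0.961, 0.275, 0.0], [0.0, 0.0, -1.0]]
force: [1.2, 0.7, -1.1]
opening: 0.32
```

```bash
python3 - <<'E'
from h import *
s=bot.read_state();p,d=bot.capture("wrist");cv2.imwrite("pics/w5.png",p);W=wcloud(s,d)
for k in bot.trace("wrist","ballburr_center")[:2]:
    q=W[k["region"]&np.isfinite(W[...,2])];print(k["p"],k["bbox"])
    for lo,hi in((.02,.028),(.03,.055),(.06,.1)):
        z=q[(q[:,2]>lo)&(q[:,2]<hi)]
        if len(z)>8: print(lo,len(z),cv2.minEnclosingCircle((z[:,:2]*1000).astype(np.float32)),z[:,2].max())
p,d=bot.capture("scene");cv2.imwrite("pics/s4.png",cv2.resize(p[120:330,130:300],None,fx=3.4,fy=2.8,interpolation=2))
E
```

```text
0.91 [246.9, 207.3, 311.6, 273.9]
0.02 1587 ((503.9345703125, -182.3702392578125), 21.336442947387695) 0.027942043155214473
0.03 338 ((502.6389465332031, -178.8919219970703), 15.531505584716797) 0.053408295578522585
0.06 1260 ((503.7548522949219, -181.02017211914062), 14.280920028686523) 0.08420101037896205
```

View pics/w5.png

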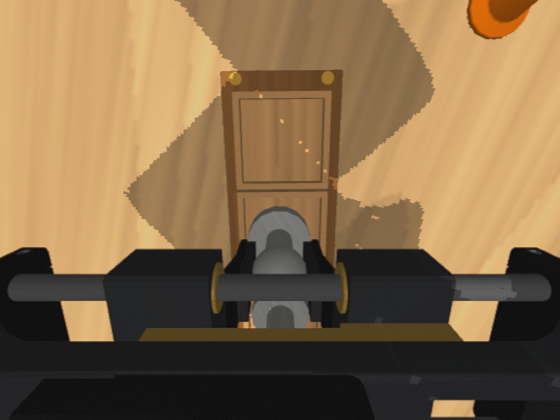

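View pics/s4.png

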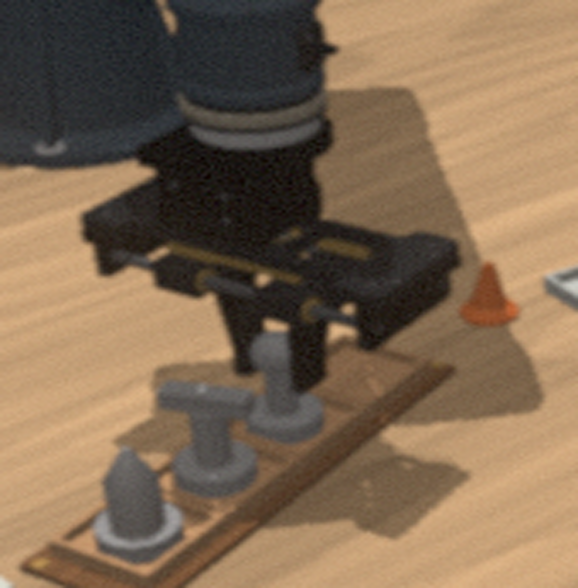

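>>> {"fn": "servo_tool", "kwargs": {
  "increments": [
    [1,[0,0,-5],0],
    [1,[0,0,-10],0],
    [1,[0,0,-15],0],
    [1,[0,0,-10],0],
    [1,[0,0,0],0]
  ]
}}

```text
time_s: 16.12
position: [0.5065, -0.185, 0.0914]
tcp_rot: [[-0.275, 0.961, 0.002], [0.961, 0.275, -0.002], [-0.002, 0.002, -1.0]]
force: [-0.2, 0.4, -1.8]
opening: 0.325
```

```bash
python3 - <<'E'
from h import *
s=bot.read_state();p,d=bot.capture("wrist");cv2.imwrite("pics/w6.png",p);W=wcloud(s,d);np.save("pics/w6.npy",W)
print(s["position"],s["opening"],s["force"])
for k in bot.trace("wrist","ballburr_center")[:1]:
    q=W[k["region"]&np.isfinite(W[...,2])];print(k["p"],k["bbox"]);print(np.percentile(q[:,2],[1,10,50,90,99]))
p,d=bot.capture("scene");cv2.imwrite("pics/s5.png",cv2.resize(p[120:330,130:300],None,fx=3.4,fy=2.8,interpolation=2))
E
```

```text
[ 0.50645222 -0.1850484   0.09143832] 0.3251848560228808 [-0.23275739  0.41288418 -1.78567056]
0.86 [248.4, 205.1, 311.2, 273.0]
[0.05229232 0.06485493 0.06715284 0.12121235 0.12447313]
```

View pics/s5.png

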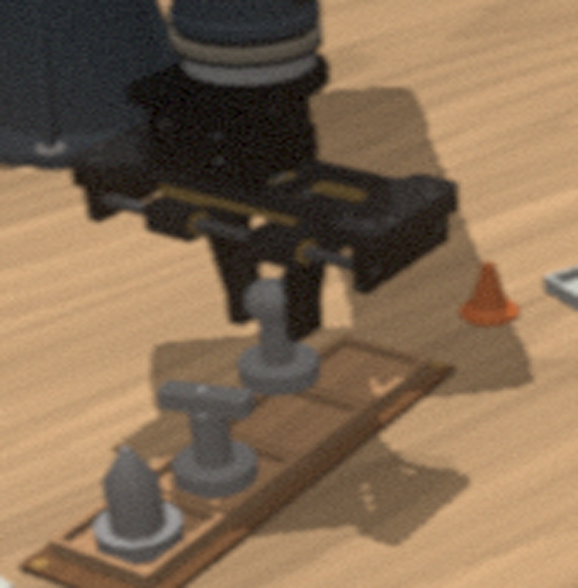

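View pics/w6.png

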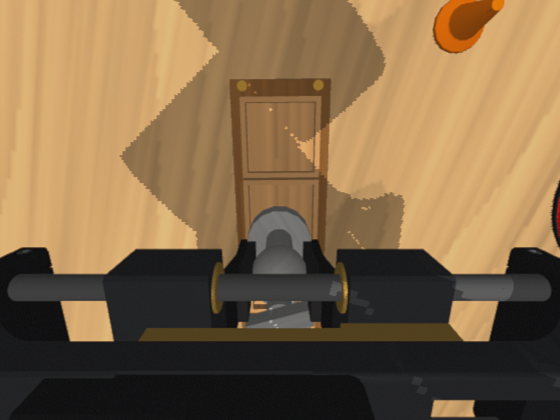

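The ball burr is lifted and hangs upright. Carrying it gently to compartment 2 at (0.5185, 0.138).

>>> {"fn": "servo_tool", "kwargs": {
  "increments": [
    [1,[0,0,-10],0],
    [1,[0,0,-20],0],
    [1,[0,0,-25],0],
    [1,[0,0,-15],0],
    [1,[0,0,-5],0]
  ]
}}

```text
time_s: 16.9
position: [0.5061, -0.1848, 0.166]
tcp_rot: [[-0.275, 0.961, 0.001], [0.961, 0.275, -0.001], [-0.001, 0.001, -1.0]]
force: [0.4, -0.7, -1.8]
opening: 0.327
```

```bash
python3 plan.py 1 0.5185 0.1384 0.165 81.5 32
```

```text
from [ 0.5061 -0.1848  0.166 ] h 106.0 open 0.327 t 16.9 F [ 0.4 -0.7 -1.8]
[[1.0, [14, 5, 0], 1.1], [1.0, [28, 9, 0], 2.2], [1.0, [28, 8, 0], 2.2], [1.0, [29, 6, 0], 2.2], [1.0, [29, 5, 0], 2.2]]
[[1.0, [29, 4, 0], 2.2], [1.0, [29, 3, 0], 2.2], [1.0, [29, 2, 0], 2.2], [1.0, [29, 1, 0], 2.2], [1.0, [29, 0, 0], 2.2]]
[[1.0, [29, -2, 0], 2.2], [1.0, [15, -1, 0], 1.1]]
```

>>> {"fn": "servo_tool", "kwargs": {
  "increments": [
    [1,[10,3,0],1.1],
    [1,[20,7,0],2.2],
    [1,[28,9,0],2.2],
    [1,[29,7,0],2.2],
    [1,[29,6,0],2.2]
  ]
}}

```text
time_s: 17.52
position: [0.5124, -0.0625, 0.1639]
tcp_rot: [[-0.104, 0.995, -0.003], [0.995, 0.104, 0.001], [0.001, -0.002, -1.0]]
force: [-1.2, 0.9, -1.0]
opening: 0.327
```

>>> {"fn": "servo_tool", "kwargs": {
  "increments": [
    [1,[29,4,0],2.2],
    [1,[29,3,0],2.2],
    [1,[29,2,0],2.2],
    [1,[29,1,0],2.2],
    [1,[29,0,0],2.2]
  ]
}}

```text
time_s: 18.15
position: [0.5179, 0.0826, 0.1639]
tcp_rot: [[0.088, 0.996, -0.003], [0.996, -0.088, 0.0], [0.0, -0.003, -1.0]]
force: [-0.5, 0.7, -1.4]
opening: 0.323
```

>>> {"fn": "servo_tool", "kwargs": {
  "increments": [
    [1,[28,-1,0],2.2],
    [1,[18,-1,0],1.1],
    [1,[10,0,0],0],
    [1,[0,0,0],0],
    [1,[0,0,0],0]
  ]
}}

```text
time_s: 18.77
position: [0.523, 0.1364, 0.1648]
tcp_rot: [[0.144, 0.99, -0.001], [0.99, -0.144, -0.0], [-0.0, -0.001, -1.0]]
force: [-0.4, 0.1, -0.8]
opening: 0.323
```

```bash
python3 plan.py 1 0.5185 0.1384 0.05 81.5 32
python3 - <<'E'
from h import *
p,d=bot.capture("scene");cv2.imwrite("pics/s6.png",cv2.resize(p[90:300,230:430],None,fx=3,fy=2.8,interpolation=2))
p,d=bot.capture("wrist");cv2.imwrite("pics/w7.png",p)
E
```

```text
from [0.523  0.1364 0.1648] h 81.7 open 0.323 t 18.77 F [-0.4  0.1 -0.8]
[[1.0, [0, -1, 14], 0.0], [1.0, [0, -1, 29], 0.1], [1.0, [0, -1, 29], 0.1], [1.0, [0, -1, 29], 0.1], [1.0, [0, -1, 14], 0.0]]
```

View pics/s6.png

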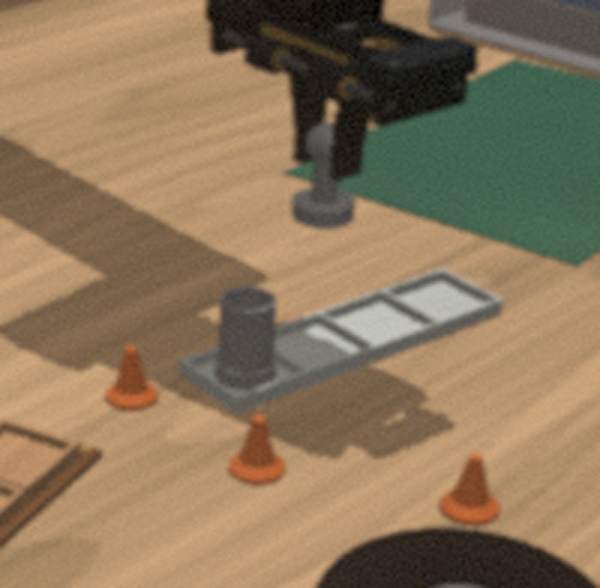

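View pics/w7.png

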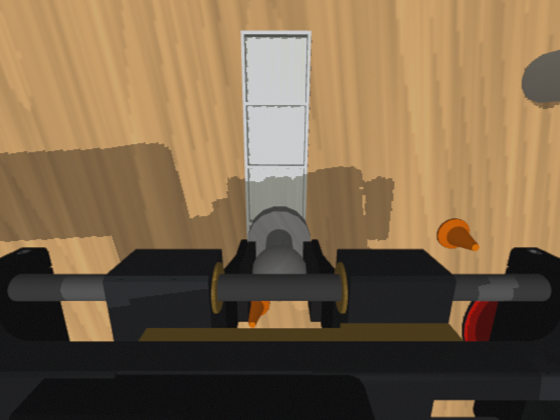

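>>> {"fn": "servo_tool", "kwargs": {
  "increments": [
    [1,[1,-2,15],0],
    [1,[0,-2,30],0],
    [1,[0,-1,32],0],
    [1,[0,0,25],0],
    [1,[0,0,12],0]
  ]
}}

```text
time_s: 19.5
position: [0.5171, 0.1382, 0.049]
tcp_rot: [[0.144, 0.99, -0.003], [0.99, -0.144, -0.0], [-0.001, -0.003, -1.0]]
force: [-0.9, 0.3, -1.2]
opening: 0.325
```

>>> {"fn": "servo_tool", "kwargs": {
  "increments": [
    [1,[0,0,2],0],
    [1,[0,0,0],0],
    [1,[0,0,0],0]
  ]
}}

```text
time_s: 19.88
position: [0.5192, 0.1386, 0.0499]
tcp_rot: [[0.143, 0.99, 0.002], [0.99, -0.143, 0.0], [0.0, 0.002, -1.0]]
force: [0.3, -0.5, -0.5]
opening: 0.328
```

>>> {"fn": "servo_tool", "kwargs": {
  "increments": [
    [1,[0,0,3],0],
    [1,[0,0,2],0],
    [1,[0,0,1],0],
    [1,[0,0,0],0]
  ]
}}

```text
time_s: 20.38
position: [0.5185, 0.1386, 0.0438]
tcp_rot: [[0.143, 0.99, 0.0], [0.99, -0.143, 0.0], [0.0, 0.0, -1.0]]
force: [-0.7, 0.6, 5.2]
opening: 0.326
```

Touched down at 5 N. Releasing.

>>> {"fn": "servo_tool", "kwargs": {
  "increments": [
    [0.6,[0,0,0],0],
    [0.4,[0,0,0],0],
    [0.2,[0,0,0],0],
    [0,[0,0,0],0],
    [0,[0,0,0],0]
  ]
}}

```text
time_s: 21.0
position: [0.5185, 0.1386, 0.043]
tcp_rot: [[0.143, 0.99, -0.0], [0.99, -0.143, 0.0], [-0.0, -0.0, -1.0]]
force: [0.6, 0.1, 0.2]
opening: 0.766
```

>>> {"fn": "servo_tool", "kwargs": {
  "increments": [
    [0,[0,0,-15],0],
    [0,[0,0,-35],0],
    [0,[0,0,-30],0],
    [0,[0,0,0],0]
  ]
}}

```text
time_s: 21.5
position: [0.5205, 0.1388, 0.1262]
tcp_rot: [[0.143, 0.99, 0.007], [0.99, -0.143, 0.0], [0.001, 0.007, -1.0]]
force: [0.1, -1.1, -0.8]
opening: 0.998
```

```bash
python3 plan.py 0 0.5435 -0.304 0.12 106 60
```

```text
from [0.5205 0.1388 0.1262] h 81.8 open 0.998 t 21.5 F [ 0.1 -1.1 -0.8]
[[0.0, [-27, 5, 0], -1.5], [0.0, [-55, 9, 1], -3.0], [0.0, [-55, 6, 1], -3.0], [0.0, [-55, 4, 1], -3.0], [0.0, [-55, 1, 1], -3.0]]
[[0.0, [-55, -2, 1], -3.0], [0.0, [-55, -5, 1], -3.0], [0.0, [-55, -8, 1], -3.0], [0.0, [-27, -6, 0], -1.5]]
```

>>> {"fn": "servo_tool", "kwargs": {
  "increments": [
    [0,[-27,5,0],-1.5],
    [0,[-55,9,1],-3],
    [0,[-55,6,1],-3],
    [0,[-55,4,1],-3],
    [0,[-55,1,1],-3]
  ]
}}

```text
time_s: 22.12
position: [0.5303, -0.1113, 0.1185]
tcp_rot: [[-0.093, 0.996, -0.001], [0.996, 0.094, 0.001], [0.001, -0.001, -1.0]]
force: [1.4, 0.3, 0.0]
opening: 1.0
```

>>> {"fn": "servo_tool", "kwargs": {
  "increments": [
    [0,[-55,-2,1],-3],
    [0,[-55,-5,1],-3],
    [0,[-55,-8,1],-3],
    [0,[-27,-6,0],-1.5],
    [0,[0,0,0],0]
  ]
}}

```text
time_s: 22.75
position: [0.5402, -0.3052, 0.1153]
tcp_rot: [[-0.268, 0.963, -0.0], [0.963, 0.268, 0.0], [0.0, -0.0, -1.0]]
force: [-0.7, 0.5, -0.2]
opening: 1.0
```

>>> {"fn": "servo_tool", "kwargs": {
  "increments": [
    [0,[0,0,0],0],
    [0,[0,0,0],0]
  ]
}}

```text
time_s: 23.0
position: [0.5404, -0.3011, 0.1158]
tcp_rot: [[-0.273, 0.962, -0.001], [0.962, 0.273, 0.001], [0.002, -0.001, -1.0]]
force: [0.3, 0.2, -0.6]
opening: 0.999
```

```bash
python3 - <<'E'
from h import *
s=bot.read_state();p,d=bot.capture("wrist");cv2.imwrite("pics/w8.png",p);W=wcloud(s,d)
for t in ["countersink_center","flycutter_center"]:
  for k in bot.trace("wrist",t)[:1]:
    q=W[k["region"]&np.isfinite(W[...,2])];print(t,k["p"],k["bbox"])
    for lo,hi in((.022,.027),(.03,.055),(.068,.1)):
        z=q[(q[:,2]>lo)&(q[:,2]<hi)]
        if len(z)>8: print(lo,len(z),cv2.minEnclosingCircle((z[:,:2]*1000).astype(np.float32)),z[:,2].max())
    z=q[q[:,2]>.07]
    if t[0]=="f" and len(z)>9: print(cv2.minAreaRect((z[:,:2]*1000).astype(np.float32)))
p,d=bot.capture("top");cv2.imwrite("pics/t8.png",cv2.resize(p[160:280,110:470],None,fx=2.2,fy=2.2,interpolation=2))
E
python3 plan.py 0 0.5445 -0.305 0.027 106 25
```

```text
countersink_center 0.58 [259.1, 195.4, 308.8, 248.5]
0.022 706 ((544.6099243164062, -305.5985412597656), 22.041362762451172) 0.026966213357444965
0.03 246 ((544.10498046875, -304.17779541015625), 13.864139556884766) 0.0549702922652255
0.068 319 ((544.7235107421875, -305.132568359375), 8.430951118469238) 0.08118461173314628
flycutter_center 0.87 [242.3, 119.0, 314.1, 170.4]
0.022 889 ((522.12353515625, -243.51043701171875), 21.783863067626953) 0.02648070966542812
0.03 11 ((519.2530517578125, -235.5874481201172), 5.426794528961182) 0.05265626414762513
0.068 1471 ((521.9459838867188, -243.3611602783203), 24.039676666259766) 0.0804291479670935
((521.9978637695312, -243.56077575683594), (47.34839630126953, 14.152502059936523), 32.83736038208008)
from [ 0.5409 -0.302   0.1162] h 105.8 open 0.998 t 23.2 F [-1.1  0.  -0.2]
[[0.0, [0, 0, 11], -0.0], [0.0, [-1, 1, 22], -0.0], [0.0, [-1, 1, 22], -0.0], [0.0, [-1, 1, 22], -0.0], [0.0, [0, 0, 11], -0.0]]
```

View pics/w8.png

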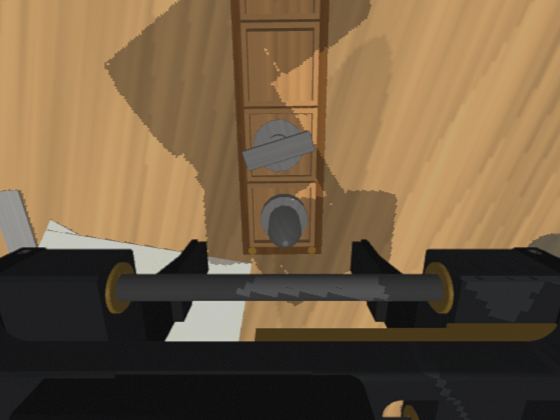

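View pics/t8.png

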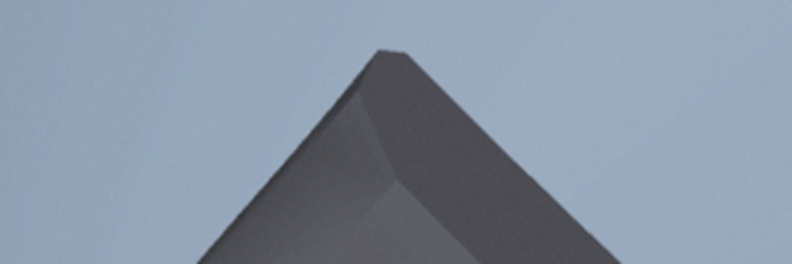

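The wrist view shows the countersink at (285,222) between the open fingers. Three height bands agree on its position, (0.5446, −0.3053). The top picture just now shows only a dark pyramid on blue, not the table. I'll ignore it here and re-check that camera later.

>>> {"fn": "servo_tool", "kwargs": {
  "increments": [
    [0,[-3,2,12],0],
    [0,[-2,1,23],0],
    [0,[0,0,25],0],
    [0,[0,0,18],0],
    [0,[0,0,10],0]
  ]
}}

```text
time_s: 23.82
position: [0.5445, -0.3066, 0.0265]
tcp_rot: [[-0.272, 0.962, -0.001], [0.962, 0.272, 0.001], [0.002, -0.001, -1.0]]
force: [0.1, 0.3, 0.3]
opening: 1.004
```

>>> {"fn": "servo_tool", "kwargs": {
  "increments": [
    [1,[0,0,0],0],
    [1,[0,0,0],0],
    [1,[0,0,0],0],
    [1,[0,0,0],0],
    [1,[0,0,0],0]
  ]
}}

```text
time_s: 24.45
position: [0.5451, -0.3071, 0.0284]
tcp_rot: [[-0.272, 0.962, 0.0], [0.962, 0.272, -0.0], [-0.001, 0.0, -1.0]]
force: [0.8, 0.3, -0.5]
opening: 0.519
```

>>> {"fn": "servo_tool", "kwargs": {
  "increments": [
    [1,[0,0,0],0],
    [1,[0,0,0],0],
    [1,[0,0,0],0],
    [1,[0,0,0],0]
  ]
}}

```text
time_s: 24.95
position: [0.5452, -0.3071, 0.0282]
tcp_rot: [[-0.272, 0.962, 0.001], [0.962, 0.272, -0.0], [-0.0, 0.0, -1.0]]
force: [0.5, 1.3, 0.9]
opening: 0.316
```

>>> {"fn": "servo_tool", "kwargs": {
  "increments": [
    [1,[0,0,-10],0],
    [1,[0,0,-25],0],
    [1,[0,0,-35],0],
    [1,[0,0,-35],0],
    [1,[0,0,-15],0]
  ]
}}

```text
time_s: 25.58
position: [0.5456, -0.3077, 0.1505]
tcp_rot: [[-0.272, 0.962, 0.003], [0.962, 0.272, -0.002], [-0.003, 0.002, -1.0]]
force: [0.7, -1.0, -1.3]
opening: 0.309
```

```bash
python3 plan.py 1 0.5374 0.264 0.148 81.5 48; python3 - <<'E'
from h import *
p,d=bot.capture("scene");cv2.imwrite("pics/s7.png",p)
p,d=bot.capture("top");cv2.imwrite("pics/t9.png",p)
E
```

```text
from [ 0.5456 -0.3077  0.1505] h 105.8 open 0.309 t 25.57 F [ 0.7 -1.  -1.3]
[[1.0, [23, 6, 0], 1.0], [1.0, [46, 11, 0], 2.0], [1.0, [47, 10, 0], 2.0], [1.0, [47, 8, 0], 2.0], [1.0, [47, 7, 0], 2.0]]
[[1.0, [47, 5, 0], 2.0], [1.0, [48, 3, 0], 2.0], [1.0, [48, 1, 0], 2.0], [1.0, [48, 0, 0], 2.0], [1.0, [48, -2, 0], 2.0]]
[[1.0, [48, -4, 0], 2.0], [1.0, [47, -5, 0], 2.0], [1.0, [24, -3, 0], 1.0]]
```

View pics/s7.png

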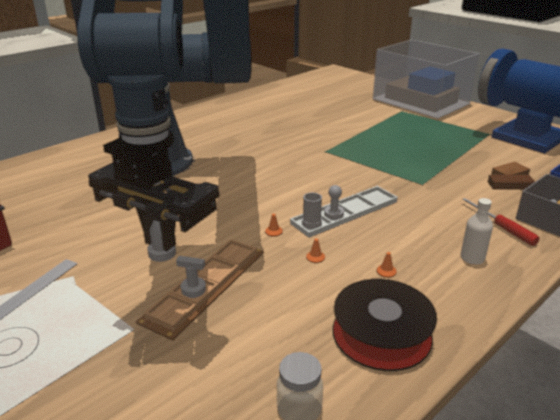

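View pics/t9.png

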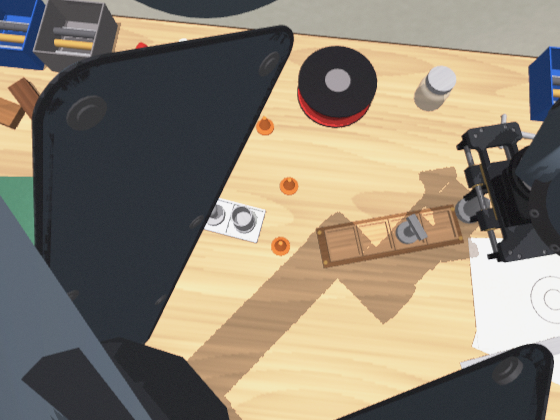

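The scene view shows the hole saw (312,210) and ball burr (336,202) upright in compartments 1 and 2, and the countersink hanging straight. In the top view the arm's own link fills much of the frame, which explains the odd picture earlier.

>>> {"fn": "servo_tool", "kwargs": {
  "increments": [
    [1,[15,4,0],1],
    [1,[30,8,0],2],
    [1,[45,11,0],2],
    [1,[47,9,0],2],
    [1,[47,7,0],2]
  ]
}}

```text
time_s: 26.3
position: [0.5436, -0.1158, 0.1462]
tcp_rot: [[-0.116, 0.993, -0.004], [0.993, 0.116, 0.002], [0.003, -0.004, -1.0]]
force: [0.7, -0.2, -1.7]
opening: 0.31
```

>>> {"fn": "servo_tool", "kwargs": {
  "increments": [
    [1,[47,5,0],2],
    [1,[48,3,0],2],
    [1,[48,1,0],2],
    [1,[48,0,0],2],
    [1,[48,-2,0],2]
  ]
}}

```text
time_s: 26.92
position: [0.5386, 0.1229, 0.1463]
tcp_rot: [[0.058, 0.998, -0.004], [0.998, -0.058, 0.0], [-0.0, -0.004, -1.0]]
force: [1.0, -0.3, -0.9]
opening: 0.314
```

>>> {"fn": "servo_tool", "kwargs": {
  "increments": [
    [1,[48,-4,0],2],
    [1,[45,-5,0],2],
    [1,[30,-4,0],1],
    [1,[15,0,0],0],
    [1,[0,0,0],0]
  ]
}}

```text
time_s: 27.55
position: [0.5398, 0.2596, 0.147]
tcp_rot: [[0.141, 0.99, -0.002], [0.99, -0.141, -0.001], [-0.001, -0.002, -1.0]]
force: [-0.5, 0.8, -1.3]
opening: 0.312
```

>>> {"fn": "servo_tool", "kwargs": {
  "increments": [
    [1,[0,0,0],0],
    [1,[0,0,0],0]
  ]
}}

```text
time_s: 27.8
position: [0.5407, 0.2578, 0.1479]
tcp_rot: [[0.145, 0.989, -0.001], [0.989, -0.145, -0.0], [-0.001, -0.001, -1.0]]
force: [0.3, -0.0, -1.6]
opening: 0.31
```

```bash
python3 plan.py 1 0.5374 0.264 0.0222 81.5 32; python3 - <<'E'
from h import *
p,d=bot.capture("scene");cv2.imwrite("pics/s8.png",p)
p,d=bot.capture("wrist");cv2.imwrite("pics/w9.png",p)
E
```

```text
from [0.5407 0.2578 0.1479] h 81.7 open 0.31 t 27.8 F [ 0.3 -0.  -1.6]
[[1.0, [1, -1, 16], 0.0], [1.0, [1, -1, 31], 0.0], [1.0, [1, -1, 31], 0.0], [1.0, [1, -1, 31], 0.0], [1.0, [1, -1, 16], 0.0]]
```

View pics/w9.png

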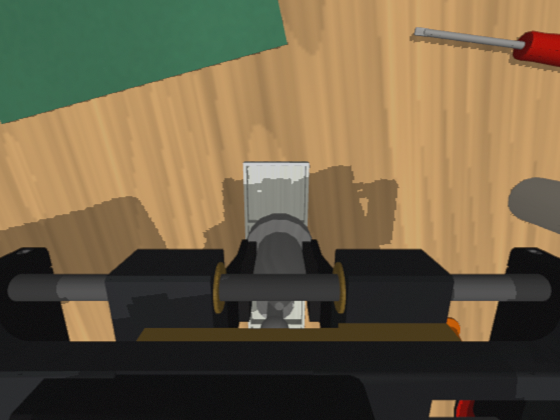

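>>> {"fn": "servo_tool", "kwargs": {
  "increments": [
    [1,[3,-2,20],0],
    [1,[3,-2,35],0],
    [1,[0,0,35],0],
    [1,[0,0,22],0],
    [1,[0,0,10],0]
  ]
}}

```text
time_s: 28.52
position: [0.5371, 0.2649, 0.0248]
tcp_rot: [[0.144, 0.99, -0.002], [0.99, -0.144, -0.001], [-0.001, -0.002, -1.0]]
force: [1.1, 0.3, -0.1]
opening: 0.313
```

>>> {"fn": "servo_tool", "kwargs": {
  "increments": [
    [1,[0,0,2],0],
    [1,[0,0,1],0],
    [1,[0,0,0],0],
    [1,[0,0,0],0]
  ]
}}

```text
time_s: 29.02
position: [0.538, 0.2658, 0.0238]
tcp_rot: [[0.143, 0.99, 0.001], [0.99, -0.143, 0.0], [0.001, 0.001, -1.0]]
force: [0.9, 0.1, -1.9]
opening: 0.314
```

>>> {"fn": "servo_tool", "kwargs": {
  "increments": [
    [1,[0,0,1],0],
    [1,[0,0,1],0],
    [1,[0,0,0.5],0],
    [1,[0,0,0],0]
  ]
}}

```text
time_s: 29.52
position: [0.5378, 0.2658, 0.0221]
tcp_rot: [[0.143, 0.99, 0.001], [0.99, -0.143, 0.0], [0.0, 0.001, -1.0]]
force: [-2.0, -0.5, 7.5]
opening: 0.313
```

Touched down at 7.5 N. Releasing.

>>> {"fn": "servo_tool", "kwargs": {
  "increments": [
    [0.6,[0,0,0],0],
    [0.4,[0,0,0],0],
    [0.2,[0,0,0],0],
    [0,[0,0,0],0],
    [0,[0,0,0],0]
  ]
}}

```text
time_s: 30.15
position: [0.5375, 0.2656, 0.0204]
tcp_rot: [[0.143, 0.99, -0.0], [0.99, -0.143, -0.0], [-0.0, -0.0, -1.0]]
force: [0.1, -0.5, 1.2]
opening: 0.767
```

>>> {"fn": "servo_tool", "kwargs": {
  "increments": [
    [0,[0,0,-20],0],
    [0,[0,0,-40],0],
    [0,[0,0,-40],0],
    [0,[0,0,0],0]
  ]
}}

```text
time_s: 30.65
position: [0.5401, 0.2664, 0.1239]
tcp_rot: [[0.143, 0.99, 0.007], [0.99, -0.143, 0.002], [0.003, 0.007, -1.0]]
force: [0.3, -0.5, 0.3]
opening: 0.999
```

```bash
python3 plan.py 0 0.522 -0.2435 0.12 32.8 60; python3 - <<'E'
from h import *
print(bot.read_state()["joint_positions"])
p,d=bot.capture("scene");cv2.imwrite("pics/s10.png",p)
E
```

```text
from [0.5401 0.2664 0.1239] h 81.8 open 0.999 t 30.65 F [ 0.3 -0.5  0.3]
[[0.0, [-28, 3, 0], 2.7], [0.0, [-56, 9, 0], 5.4], [0.0, [-55, 14, 0], 5.4], [0.0, [-53, 19, 0], 5.4], [0.0, [-51, 24, 0], 5.4]]
[[0.0, [-49, 29, 0], 5.4], [0.0, [-46, 33, 0], 5.4], [0.0, [-42, 38, 0], 5.4], [0.0, [-39, 41, 0], 5.4], [0.0, [-17, 22, 0], 2.7]]
[1.56349373e+01 3.54724577e+01 9.07956338e+01 2.80562612e-03
 5.32940329e+01 2.38584753e+01]
```

View pics/s10.png

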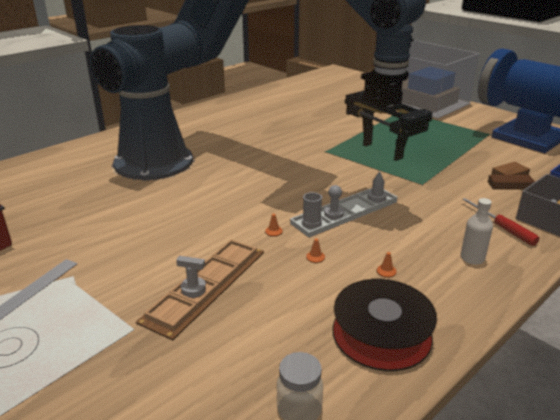

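Countersink (378,187), ball burr (336,202) and hole saw (312,210) all stand upright. Only the fly cutter is left, with the jaws to go across its bar at heading 33°.

>>> {"fn": "servo_tool", "kwargs": {
  "increments": [
    [0,[-28,3,0],2.7],
    [0,[-56,9,0],5.4],
    [0,[-55,14,0],5.4],
    [0,[-53,19,0],5.4],
    [0,[-51,24,0],5.4]
  ]
}}

```text
time_s: 31.32
position: [0.5275, 0.01, 0.119]
tcp_rot: [[0.54, 0.842, -0.003], [0.842, -0.54, 0.001], [-0.001, -0.003, -1.0]]
force: [0.0, -0.0, -0.2]
opening: 1.005
```

>>> {"fn": "servo_tool", "kwargs": {
  "increments": [
    [0,[-49,29,0],5.4],
    [0,[-46,33,0],5.4],
    [0,[-42,38,0],5.4],
    [0,[-39,41,0],5.4],
    [0,[-17,22,0],2.7]
  ]
}}

```text
time_s: 31.95
position: [0.5194, -0.2457, 0.1188]
tcp_rot: [[0.84, 0.543, -0.002], [0.543, -0.84, 0.001], [-0.001, -0.002, -1.0]]
force: [-0.6, 1.1, 0.3]
opening: 0.999
```

>>> {"fn": "servo_tool", "kwargs": {
  "increments": [
    [0,[0,0,0],0],
    [0,[0,0,0],0],
    [0,[0,0,0],0]
  ]
}}

```text
time_s: 32.33
position: [0.5199, -0.2411, 0.12]
tcp_rot: [[0.836, 0.549, -0.002], [0.549, -0.836, 0.001], [-0.001, -0.002, -1.0]]
force: [0.1, 1.3, -0.5]
opening: 1.001
```

```bash
python3 - <<'E'
from h import *
s=bot.read_state();p,d=bot.capture("wrist");cv2.imwrite("pics/w10.png",p);W=wcloud(s,d)
for t in ["flycutter_center"]:
  for k in bot.trace("wrist",t)[:1]:
    q=W[k["region"]&np.isfinite(W[...,2])];print(t,k["p"],k["bbox"])
    for lo,hi in((.022,.027),(.068,.1)):
        z=q[(q[:,2]>lo)&(q[:,2]<hi)]
        if len(z)>8: print(lo,len(z),cv2.minEnclosingCircle((z[:,:2]*1000).astype(np.float32)),z[:,2].max())
    z=q[q[:,2]>.07]
    if len(z)>9: print(cv2.minAreaRect((z[:,:2]*1000).astype(np.float32)))
E
python3 plan.py 0 0.522 -0.2435 0.027 32.8 25
```

```text
flycutter_center 0.6 [259.8, 184.5, 308.9, 257.1]
0.022 845 ((522.691162109375, -242.79849243164062), 21.675264358520508) 0.026998073997456393
0.068 1173 ((522.8712768554688, -242.72946166992188), 24.330915451049805) 0.08036717291869666
((522.6434326171875, -242.89657592773438), (47.977447509765625, 14.015851974487305), 32.71229553222656)
from [ 0.5203 -0.2415  0.1204] h 33.3 open 0.997 t 32.42 F [ 0.5  0.  -0.1]
[[0.0, [0, 0, 12], 0.1], [0.0, [0, 1, 23], 0.1], [0.0, [0, 1, 23], 0.1], [0.0, [0, 1, 23], 0.1], [0.0, [0, 0, 12], 0.1]]
```

View pics/w10.png

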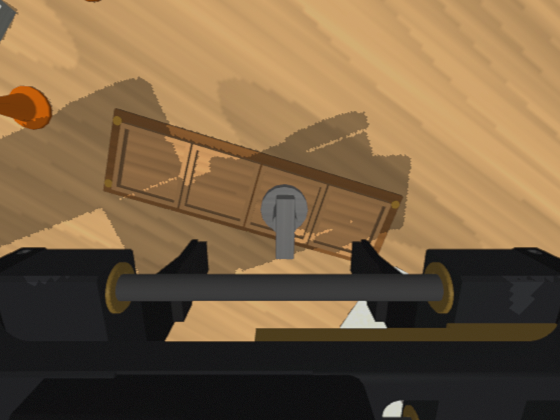

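The bar points straight away from the camera at (285,225), so it lies across the jaws as wanted.

>>> {"fn": "servo_tool", "kwargs": {
  "increments": [
    [0,[1,3,15],0.5],
    [0,[0,0,25],0],
    [0,[0,0,25],0],
    [0,[0,0,18],0],
    [0,[0,0,9],0]
  ]
}}

```text
time_s: 33.05
position: [0.5224, -0.2444, 0.027]
tcp_rot: [[0.842, 0.54, -0.002], [0.54, -0.842, 0.001], [-0.001, -0.002, -1.0]]
force: [-0.1, -0.1, 0.3]
opening: 1.001
```

>>> {"fn": "servo_tool", "kwargs": {
  "increments": [
    [1,[0,0,0],0],
    [1,[0,0,0],0],
    [1,[0,0,0],0],
    [1,[0,0,0],0],
    [1,[0,0,0],0]
  ]
}}

```text
time_s: 33.67
position: [0.523, -0.245, 0.0289]
tcp_rot: [[0.842, 0.54, 0.0], [0.54, -0.842, -0.0], [0.0, 0.001, -1.0]]
force: [0.2, 0.1, -0.0]
opening: 0.515
```

>>> {"fn": "servo_tool", "kwargs": {
  "increments": [
    [1,[0,0,0],0],
    [1,[0,0,0],0],
    [1,[0,0,0],0],
    [1,[0,0,0],0],
    [1,[0,0,0],0]
  ]
}}

```text
time_s: 34.3
position: [0.5228, -0.2448, 0.0285]
tcp_rot: [[0.842, 0.54, -0.0], [0.54, -0.842, 0.0], [-0.0, -0.0, -1.0]]
force: [-0.7, 0.5, 0.5]
opening: 0.217
```

Stem gripped at 19–20 mm. Lifting.

>>> {"fn": "servo_tool", "kwargs": {
  "increments": [
    [1,[0,0,-10],0],
    [1,[0,0,-25],0],
    [1,[0,0,-35],0],
    [1,[0,0,-35],0],
    [1,[0,0,-15],0]
  ]
}}

```text
time_s: 34.92
position: [0.5238, -0.2455, 0.1509]
tcp_rot: [[0.842, 0.54, 0.003], [0.54, -0.842, -0.002], [0.001, 0.004, -1.0]]
force: [-0.1, -0.5, -1.8]
opening: 0.22
```

```bash
python3 plan.py 1 0.5279 0.2016 0.15 81.5 42
```

```text
from [ 0.5238 -0.2455  0.1509] h 32.7 open 0.22 t 34.92 F [-0.1 -0.5 -1.8]
[[1.0, [11, -17, 0], -2.2], [1.0, [24, -33, 0], -4.4], [1.0, [26, -31, 0], -4.4], [1.0, [28, -29, 0], -4.4], [1.0, [31, -27, 0], -4.4]]
[[1.0, [33, -24, 0], -4.4], [1.0, [34, -22, 0], -4.4], [1.0, [36, -19, 0], -4.4], [1.0, [37, -16, 0], -4.4], [1.0, [38, -13, 0], -4.4]]
[[1.0, [39, -10, 0], -4.4], [1.0, [20, -4, 0], -2.2]]
```

>>> {"fn": "servo_tool", "kwargs": {
  "increments": [
    [1,[11,-17,0],-2.2],
    [1,[24,-33,0],-4.4],
    [1,[26,-31,0],-4.4],
    [1,[28,-29,0],-4.4],
    [1,[31,-27,0],-4.4]
  ]
}}

```text
time_s: 35.55
position: [0.523, -0.059, 0.1467]
tcp_rot: [[0.606, 0.795, -0.004], [0.796, -0.606, 0.002], [-0.001, -0.005, -1.0]]
force: [0.6, 0.1, -1.5]
opening: 0.223
```

>>> {"fn": "servo_tool", "kwargs": {
  "increments": [
    [1,[33,-24,0],-4.4],
    [1,[34,-22,0],-4.4],
    [1,[36,-19,0],-4.4],
    [1,[37,-16,0],-4.4],
    [1,[38,-13,0],-4.4]
  ]
}}

```text
time_s: 36.17
position: [0.5258, 0.1428, 0.1466]
tcp_rot: [[0.263, 0.965, -0.005], [0.965, -0.263, 0.0], [-0.001, -0.005, -1.0]]
force: [0.4, 0.1, -1.7]
opening: 0.223
```

>>> {"fn": "servo_tool", "kwargs": {
  "increments": [
    [1,[35,-9,0],-4.4],
    [1,[22,-5,0],-2.2],
    [1,[0,0,0],0],
    [1,[0,0,0],0],
    [1,[0,0,0],0]
  ]
}}

```text
time_s: 36.8
position: [0.528, 0.1983, 0.1481]
tcp_rot: [[0.156, 0.988, -0.001], [0.988, -0.156, -0.0], [-0.001, -0.001, -1.0]]
force: [-0.2, -0.7, -1.6]
opening: 0.22
```

```bash
python3 plan.py 1 0.5279 0.2016 0.0225 81.5 32; python3 - <<'E'
from h import *
p,d=bot.capture("scene");cv2.imwrite("pics/s11.png",cv2.resize(p[90:300,230:430],None,fx=3,fy=2.8,interpolation=2))
s=bot.read_state();p,d=bot.capture("wrist");cv2.imwrite("pics/w11.png",p)
E
```

```text
from [0.528  0.1983 0.1481] h 81.0 open 0.22 t 36.8 F [-0.2 -0.7 -1.6]
[[1.0, [0, 0, 16], -0.1], [1.0, [1, 0, 31], -0.1], [1.0, [1, 0, 31], -0.1], [1.0, [1, 0, 31], -0.1], [1.0, [0, 0, 16], -0.1]]
```

View pics/w11.png

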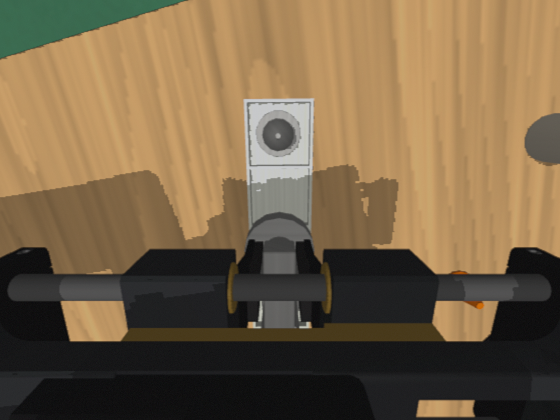

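View pics/s11.png

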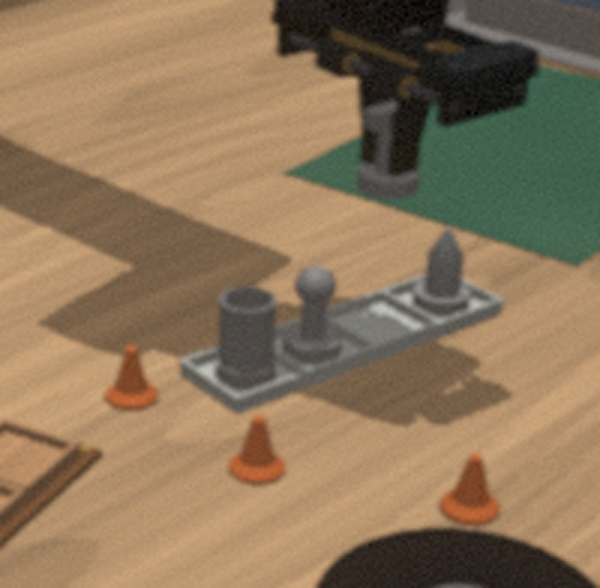

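>>> {"fn": "servo_tool", "kwargs": {
  "increments": [
    [1,[2,0,20],0],
    [1,[0,0,35],0],
    [1,[0,0,35],0],
    [1,[0,0,22],0],
    [1,[0,0,10],0]
  ]
}}

```text
time_s: 37.52
position: [0.5283, 0.2004, 0.0253]
tcp_rot: [[0.156, 0.988, -0.002], [0.988, -0.156, -0.0], [-0.001, -0.002, -1.0]]
force: [-0.5, 1.0, -2.0]
opening: 0.221
```

>>> {"fn": "servo_tool", "kwargs": {
  "increments": [
    [1,[0,0,1],0],
    [1,[0,0,1],0],
    [1,[0,0,0],0],
    [1,[0,0,0],0]
  ]
}}

```text
time_s: 38.02
position: [0.5292, 0.2012, 0.0252]
tcp_rot: [[0.155, 0.988, 0.001], [0.988, -0.155, 0.0], [0.0, 0.001, -1.0]]
force: [-0.5, -0.1, -2.0]
opening: 0.22
```

>>> {"fn": "servo_tool", "kwargs": {
  "increments": [
    [1,[0,0,1],0],
    [1,[0,0,1],0],
    [1,[0,0,1],0],
    [1,[0,0,0],0]
  ]
}}

```text
time_s: 38.52
position: [0.5288, 0.2012, 0.0225]
tcp_rot: [[0.155, 0.988, 0.0], [0.988, -0.155, 0.0], [0.0, 0.0, -1.0]]
force: [-1.2, 0.0, 6.1]
opening: 0.223
```

>>> {"fn": "servo_tool", "kwargs": {
  "increments": [
    [0.7,[0,0,0],0],
    [0.5,[0,0,0],0],
    [0.3,[0,0,0],0],
    [0,[0,0,0],0],
    [0,[0,0,0],0]
  ]
}}

```text
time_s: 39.15
position: [0.5287, 0.2011, 0.0214]
tcp_rot: [[0.155, 0.988, -0.0], [0.988, -0.155, -0.0], [-0.0, -0.0, -1.0]]
force: [-0.5, -0.1, 0.3]
opening: 0.669
```

>>> {"fn": "servo_tool", "kwargs": {
  "increments": [
    [0,[0,0,0],0],
    [0,[0,0,-20],0],
    [0,[0,0,-40],0],
    [0,[0,0,-40],0],
    [0,[0,0,-20],0]
  ]
}}

```text
time_s: 39.78
position: [0.5298, 0.2013, 0.1439]
tcp_rot: [[0.155, 0.988, 0.004], [0.988, -0.155, 0.001], [0.001, 0.003, -1.0]]
force: [-0.3, 0.3, 0.5]
opening: 0.995
```

>>> {"fn": "servo_tool", "kwargs": {
  "increments": [
    [0,[-40,-20,-10],0],
    [0,[-50,-20,-10],0],
    [0,[-50,-20,-10],0],
    [0,[-30,0,0],0],
    [0,[0,0,0],0]
  ]
}}

```text
time_s: 40.4
position: [0.4429, 0.041, 0.1719]
tcp_rot: [[0.159, 0.987, 0.001], [0.987, -0.159, -0.0], [-0.0, 0.001, -1.0]]
force: [0.1, -0.3, -0.5]
opening: 1.0
```

```bash
python3 - <<'E'
from h import *
p,d=bot.capture("scene");cv2.imwrite("pics/s12.png",cv2.resize(p[90:300,230:430],None,fx=3,fy=2.8,interpolation=2))
s=bot.read_state();print(s["position"],s["force"],s["time_s"]);p,d=bot.capture("wrist");cv2.imwrite("pics/w12.png",p);W=wcloud(s,d)
a=np.radians(81.5);u=np.array([np.cos(a),np.sin(a)]);v=np.array([u[1],-u[0]])
for t in ["holesaw_center","ballburr_center","flycutter_center","countersink_center"]:
  for k in bot.trace("wrist",t)[:1]:
    q=W[k["region"]&np.isfinite(W[...,2])];z=q[(q[:,2]>.0155)&(q[:,2]<.021)];o=""
    if len(z)>8:
        c,r=cv2.minEnclosingCircle((z[:,:2]*1000).astype(np.float32));c=np.array(c)-[523.2,170];o=(len(z),"along",round(c@u,1),"across",round(c@v,1),"r",round(r,1))
    T=q[q[:,2]>q[:,2].max()-.006];c=T[:,:2].mean(0)*1000-[523.2,170]
    print(t,round(k["p"],2),k["bbox"],"foot",o,"ztop",round(float(np.percentile(q[:,2],99.5)),3),"top along/across",(c@u).round(1),(c@v).round(1))
E
```

```text
[0.44321252 0.04194827 0.17179131] [ 0.125346    0.75513152 -0.84068459] 40.45
holesaw_center 0.62 [308.1, 137.5, 368.9, 186.1] foot (133, 'along', np.float64(-94.7), 'across', np.float64(-1.4), 'r', 21.7) ztop 0.073 top along/across -94.2 -0.5
ballburr_center 0.93 [312.8, 71.6, 366.5, 115.5] foot (728, 'along', np.float64(-32.2), 'across', np.float64(-2.0), 'r', 21.7) ztop 0.079 top along/across -32.4 -2.2
flycutter_center 0.82 [320.3, 2.7, 366.2, 46.3] foot (827, 'along', np.float64(32.6), 'across', np.float64(-0.9), 'r', 21.8) ztop 0.074 top along/across 20.0 -1.0
```

View pics/s12.png

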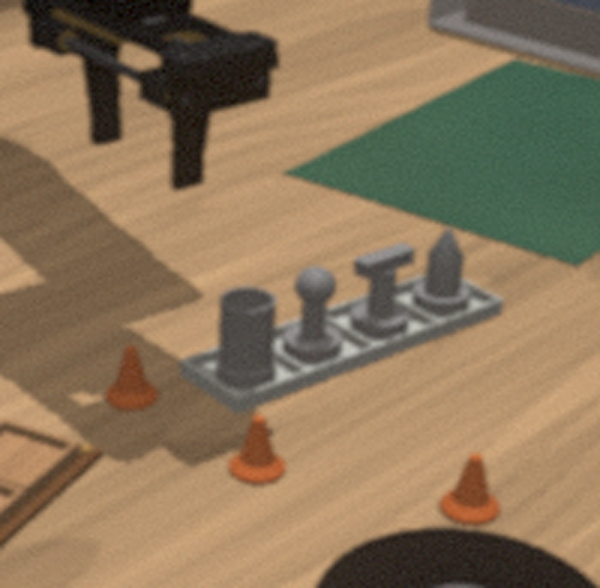

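View pics/w12.png

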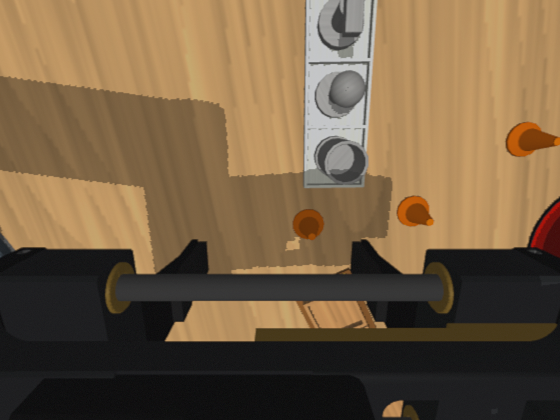

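All four stand upright in the tray, one to a compartment, with the gripper well clear. Handing in.

```bash
python3 -c "
from rig import bot
print(bot.hand_in())"
```

```text
the job is handed in; nothing more can be done
None
```

All four tools are in the tray in reverse order and handed in at about 40.5 s. From the tray's right to left they are hole saw, ball burr, fly cutter and countersink; on the rack they stood in that order from left to right.

**Last checks:**
- **Scene picture:** all four tools stand upright, one to a compartment, with the gripper clear.
- **Wrist camera:** the feet of the hole saw, ball burr and fly cutter are within about 2 mm of their compartment centres. Their tops are 1 mm above the expected height, so they are flat on the floor.
- **Countersink:** it was outside that last wrist view. The scene picture shows it upright, an earlier wrist picture showed it centred, and it touched the floor at 7.5 N when I set it down.

**What went differently:**
- **Ball burr grip:** it was not held by the stem as asked. The fingers are too tall to fit between its foot and the ball and first closed on the ball's underside, so I re-gripped at the ball's middle. It stayed upright all the way.
- **Top camera:** one picture part-way showed no table. The arm seems to have been right in front of that camera, and I did not need it again.

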